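# Open the double-door cabinet and build the jar pyramid

## Robot

A 6-joint arm with a two-finger parallel gripper is mounted at the origin on the work surface; the furniture and walls round the work are solid. World frame = base frame: x ahead of the robot, y to its left, z up, the work surface at z = 0. Lengths are in m, angles in rad, forces in N, time in s.
With the tool pointing down it reaches from about 0.425 to 0.95 m from the base axis. Payload 3.5 kg.
Tool frame: the origin (TCP) lies at the very end of the fingers, on their centre line; the grasp point (between the pads) lies 19 mm behind it; z points along the fingers, y is the line along which they close (so a half turn about z gives the same grasp; the last joint's range is limited). The gripper opens to 85 mm and grips with 20 to 120 N. Pads are 22 mm wide; open, the fingers measure 114 mm over their backs; the gripper's body (76 mm by 85 mm) begins 54 mm behind the grasp point. The pads swing forward as they close: fully open they stand 13 mm farther back than shut.
Start: joints at [-1.482, 0.286, 1.577, -0, 1.279, -0.15], TCP at [0.16, -0.656, 0.193] pointing down, gripper open.
Joint ranges: [-2.77, 2.77], [-0.9, 2.22], [0.21, 2.48], [-1.53, 4.67], [0.24, 2.81], [-2.84, 2.84]. Speed limits (rad/s): [2.79, 2.79, 3.14, 3.14, 3.14, 3.14].

## Interface

Orientations are given as a unit quaternion [x, y, z, w].
In Python, from plant import ctrl, optics, sign_off gives the robot as it stands.
- The arm moves only by the shell command python3 -m creep 'ROWS' [FORCE]. ROWS is JSON, a list of rows, each an object of numbers: "x", "y", "z": the shift along the tool's x, y, z in mm; "rx", "ry", "rz": the turn, a rotation vector about the tool's x, y, z in degrees; "grip": the opening, from 0 (shut) to 1 (fully open). In form: [{"x": .., "y": .., "z": .., "rx": .., "ry": .., "rz": .., "grip": ..}, ...]. A call has exactly 10 rows; each row shifts and turns the commanded pose from where the row before left it, along the tool's axes as they then stand; what a row does not reach is not made up. A row lasts 1/12 s, in which the tool goes at most 41.7 mm and 7.16 degrees, less where a joint would pass 70% of its speed; a pose out of reach is approached as far as the arm can. A call with a gripper value outside its range is refused whole. The fingers move at their own pace and stop on an object; FORCE is the grip in N (left out, the last holds). Time passes only in rows, so rows that do not move let the fingers close, or fill a call up. It gives the time, the measured TCP pose, the force, the opening and the grip force at its end, in the units of the state.
- ctrl.get_state(): the state, without advancing time (a new reading comes with each control period).
- optics.read_camera(name): name is "scene" or "top"; returns a dict with "color" (400x640x3 uint8, blue, green, red), "K" (3x3 intrinsics, pixels), "R" (3x3) and "t" (3): a world point X has camera coordinates R X + t. Camera axes: x right, y down, z forward; pixel columns grow to the right and rows downward; lengths in m; the calibration is good to about 2 mm. A picture is of the moment at which its call begins. There is no depth.
- sign_off(): hands the job in; it is judged then, once.
The state is a dict: "time": time; "qpos": joint angles; "dq": joint speeds; "joint_efforts": joint torques, N m; "eef_pos": TCP position; "tcp_rot": TCP orientation; "contact_force": force on the tool from outside, world axes, zero at the start; "wrist_torque": the same for the moment, N m; "opening": opening from 0.0 (shut) to 1.0 (fully open); "finger_force": force on a finger pad.
Only numpy, scipy, OpenCV 4.12 (cv2) and the standard library are available. Lean on these libraries where they do the work, as an engineer would, in place of code of your own. Each camera call takes 0.05 s, during which the arm holds its last target. There are 200 camera calls.

## Task

Swing the brass catch on the glazed cabinet fully aside, open the leaf it was holding to about a right angle, then the other leaf that it overlapped, and pull the tray behind them all the way out. Move the red carton of picks from the white board to the middle of the cork coaster. Build the tasting pyramid on the board: the three red-lidded jars upright, one centred on each blue round, then every yellow-lidded jar from the tray upright and centred over a gap between two jars below (if there are three, the third crowns the two others). Leave the cup and lime where they are, and the cabinet standing open.

Things in the scene. Friction and masses are not known exactly. Their poses are not given: they have to be found in the camera images.
- catch (a joint): brass swing catch on the cabinet's roof, vertical axis; 0 = its arm points to the front and its down-turned end stands in front of a small brass upstand on leaf A's top edge, so leaf A is held shut; the value grows (rad, up to 1.65) as the arm swings anticlockwise seen from above, towards the right end of the cabinet; 1.57 = arm parallel to the doors, leaf A free. It stays where left (0.04 N m)
- catch_grip (a point): middle of the black upright grip fin on the catch's arm (fin 50 mm long, 12 mm thick, 26 mm high, centred here within 1 mm; the arm 12 mm wide lies under it); its x axis runs along the fin (arm points to -x), z up. The vertical turning axis lies 4 mm from here towards +x. The roof's top is 41 mm below
- leaf_a (a joint): glazed door leaf A, the right (as seen from the robot) leaf of the cabinet, 106 mm wide, 12 mm thick, 5 to 119 mm above the table, hinged at its outer edge; 0 = shut, grows as it opens towards the robot (anticlockwise seen from above), stop at 2.0 rad; stays where left (0.08 N m). Its cover strip laps 15 mm over leaf B, so B cannot open while A is shut; the catch holds the brass upstand on its top edge
- leaf_a_handle (a point): grip point on the brass vertical bar handle of leaf A: bar 10 mm thick, standing 30 mm off the leaf's face, 49 to 113 mm above the table (this point 93 mm), joined to the leaf by a stub at each end; 62 mm from the hinge line. Leaf frame: x = from the handle through the leaf to its inside, z up
- leaf_a_hinge (a point): point on leaf A's vertical hinge axis
- leaf_b (a joint): glazed door leaf B, the left leaf of the cabinet, 106 mm wide, 12 mm thick, 5 to 119 mm above the table, hinged at its outer edge; 0 = shut, grows as it opens towards the robot (clockwise seen from above), stop at 2.0 rad; stays where left (0.08 N m). Held shut by leaf A's cover strip until A is open
- leaf_b_handle (a point): grip point on the brass vertical bar handle of leaf B: bar 10 mm thick, standing 30 mm off the leaf's face, 49 to 113 mm above the table (this point 93 mm), joined to the leaf by a stub at each end; 62 mm from the hinge line. Leaf frame: x = from the handle through the leaf to its inside, z up
- leaf_b_hinge (a point): point on leaf B's vertical hinge axis
- tray (a joint): plywood pull-out tray behind the doors; 0 = pushed in, grows to 0.09 m at the stop as it is pulled straight out along the cabinet's -x; friction 1.5 N. Both doors must be open to about a right angle first. Three compartments side by side (cabinet y = -63, 0, +63 mm), floor 15 mm and walls 45 mm above the table; jar centres at cabinet x = 67 mm with the tray in, -23 mm with it out
- tray_handle (a point): grip point on the tray's upright dark steel post handle (10 mm thick, 29 to 111 mm above the table, this point 86 mm, with a 14 mm ball on top), at the tray's front 32 mm left of its middle, 16 mm before the tray's front wall. With the tray in it stands 14 mm behind the doors and 30 mm before the roof's front edge, so it can be taken from above; it moves to the cabinet's -x
- cabinet: fixed dark wooden display cabinet with glazed double doors, 216 mm wide (y), 112 mm deep, 120 mm high; origin on the table under the middle of its front, at the back face of the shut doors; x points from the doors into the cabinet, y to its left, z up. The roof runs from x = 44 to 112 mm, leaving a 44 mm wide hand slot open behind the doors
- board: fixed white display board 225 x 86 x 10 mm; origin under its middle, x along its length; carries three blue felt rounds (62 mm across) in a row, at x = -66, 0 and +66 mm, y = 0. The gaps to saddle lie over x = -33 and +33 mm, 96 mm above the table once red jars stand there; the crown lies over x = 0, 180 mm above the table on top of two yellow jars
- coaster: fixed round cork coaster, 70 mm across, 4 mm thick, on the table; origin under its centre
- carton_mid (a point): centre of a small red carton of wooden picks, 30 x 46 x 64 mm along its own x, y, z, 0.03 kg; it starts on its narrow side on the display board, 46 mm high, 30 mm wide, 64 mm roughly along the board
- red0_mid (a point): centre (half height) of a red-lidded glass jar standing on the table: 60 mm body, 86 mm high, 0.24 kg; the 54 mm lid is the top 18 mm; flat lid
- red1_mid (a point): centre (half height) of a red-lidded glass jar already standing on the first blue round (x = -66 mm) of the board: 60 mm body, 86 mm high, 0.24 kg; the 54 mm lid is the top 18 mm; flat lid
- red2_mid (a point): centre (half height) of a red-lidded glass jar standing on the table: 60 mm body, 86 mm high, 0.24 kg; the 54 mm lid is the top 18 mm; flat lid
- yellow0_mid (a point): centre (half height) of a yellow-lidded glass jar standing in the cabinet's tray: 54 mm body, 84 mm high, 0.19 kg; the 48 mm lid is the top 17 mm; flat lid. One to three of them are present
- yellow1_mid (a point): centre (half height) of a yellow-lidded glass jar standing in the cabinet's tray: 54 mm body, 84 mm high, 0.19 kg; the 48 mm lid is the top 17 mm; flat lid. One to three of them are present
- yellow2_mid (a point): centre (half height) of a yellow-lidded glass jar standing in the cabinet's tray: 54 mm body, 84 mm high, 0.19 kg; the 48 mm lid is the top 17 mm; flat lid. One to three of them are present
- cup: small brown clay cup, 78 mm high, bystander
- lime: green lime, 45 mm, bystander
There are look-alikes about, which are no part of the job. What is shaped like the part that bears red2_mid but turquoise is not meant.

How it is judged:
By the outcome, as a careful person would: the job done as asked, in the order asked, and still so for the second after the job is handed in, with the robot touching nothing.
Of yellow0, yellow1, yellow2 only 1 to 3 are there at a start; the rules pass over those that are not, and their reading is None.
At some moment in a run one of carton may be knocked a few centimetres aside while the robot is not near it.
It also fails if it takes over 210 s, if anything falls off the work surface, if the arm or the gripper's body presses on something with over 40 N, if the wrist force passes 120 N, or if a joint passes its speed limit or range.

## Working session

There is one attempt and no reset: what is moved stays moved. The work goes in short steps, Python scripts to look and compute and a shell command to move; the robot and the scene stay as the last step left them, time stands still between calls to the robot, and variables do not carry over. Pictures are saved under pics/ and viewed, at most 14 in all, crops included, and the job is handed in when it is done.

```bash
mkdir -p pics; ls
python3 - <<'E'
from plant import ctrl, optics
import cv2, numpy as np
s=ctrl.get_state(); print(s)
for n in ("scene","top"):
    c=optics.read_camera(n); cv2.imwrite(f"pics/{n}0.png",c["color"]); 
    np.savez(f"pics/{n}.npz",K=c["K"],R=c["R"],t=c["t"]); print(n,c["K"],c["R"],c["t"],-c["R"].T@c["t"])
E
```

```text
pics
{'time': 0.0, 'qpos': array([-1.48199838e+00,  2.87179978e-01,  1.57821405e+00, -4.20736205e-05,
        1.27858230e+00, -1.49968224e-01]), 'dq': array([ 1.65384739e-05, -3.05810338e-04,  9.14062284e-05,  4.49615602e-04,
       -1.09178786e-03, -4.38437658e-04]), 'joint_efforts': array([ 2.09950235e-04, -4.05977511e+01, -2.92627501e+01, -1.19745664e-04,
        5.79454936e-03, -7.16196553e-06]), 'eef_pos': array([ 0.15961007, -0.6550741 ,  0.19121768]), 'tcp_rot': array([ 9.92880869e-01,  1.19105663e-01,  1.63183483e-05, -1.19189225e-03]), 'contact_force': array([ 0.27097497,  0.38017927, -0.78704248]), 'wrist_torque': array([-0.02202742, -0.02594458, -0.02300089]), 'finger_force': 0.0, 'opening': 1.002276520051848}
scene [[431.75472074   0.         316.58534737]
 [  0.         431.75472074 201.96075418]
 [  0.           0.           1.        ]] [[-0.89547917 -0.44437633  0.02543097]
 [-0.20255474  0.35596704 -0.91228233]
 [ 0.39634409 -0.82208098 -0.4087716 ]] [0.39619721 0.21263178 1.02314177] [-0.00766027  0.94147615  0.60213583]
top [[419.39960455   0.         314.94033201]
 [  0.         419.39960455 199.0943165 ]
 [  0.           0.           1.        ]] [[-0.02380159 -0.99950472 -0.02058634]
 [-0.9832232   0.02712903 -0.18037783]
 [ 0.18084698  0.01594769 -0.98338194]] [0.02347329 0.46827766 1.04447732] [ 0.2720896  -0.00589925  1.11207027]
```

View pics/scene0.png

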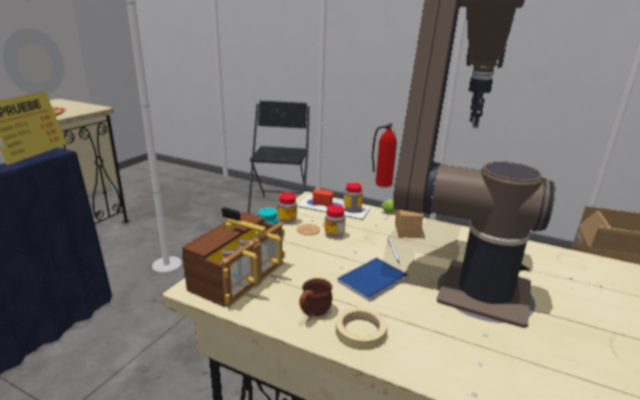

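View pics/top0.png

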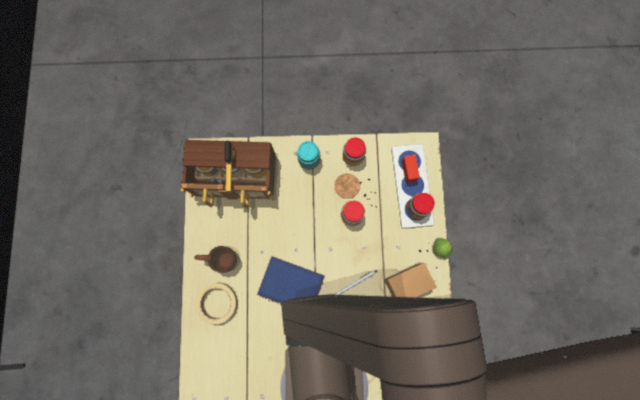

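The scene view shows the cabinet at (235,258), red jars at (287,207), (335,220) and (353,196), the red carton at (322,197) and the turquoise jar at (268,215). In the top view the cabinet is at (228,168), the free red lids at (355,148) and (354,212), the board jar at (422,205), the carton at (411,168), the coaster at (347,186) and the cup at (222,260).

Candidates for red2: (355,148) red, (354,212) red and (308,155) turquoise. The two red ones fit; the turquoise one is the look-alike.

```bash
cat > h.py <<'E'
import numpy as np, cv2
from plant import ctrl, optics
def cam(n):
    return optics.read_camera(n)
def ray(c,u,v):
    d=c["R"].T@np.linalg.inv(c["K"])@np.array([u,v,1.]); return -c["R"].T@c["t"],d
def cast(c,u,v,z):
    o,d=ray(c,u,v); return o+d*(z-o[2])/d[2]
def proj(c,X):
    p=c["K"]@(c["R"]@np.asarray(X,float)+c["t"]); return p[:2]/p[2]
def tri(c1,p1,c2,p2):
    o1,d1=ray(c1,*p1);o2,d2=ray(c2,*p2);d1/=np.linalg.norm(d1);d2/=np.linalg.norm(d2)
    s=np.linalg.lstsq(np.c_[d1,-d2],o2-o1,rcond=None)[0]; a=o1+d1*s[0];b=o2+d2*s[1]
    return (a+b)/2,np.linalg.norm(a-b)
def blobs(img,lo,hi,amin=20,roi=None):
    h=cv2.cvtColor(img,cv2.COLOR_BGR2HSV); lo,hi=np.array(lo),np.array(hi)
    if lo[0]>hi[0]: m=cv2.inRange(h,np.r_[0,lo[1:]],hi)|cv2.inRange(h,lo,np.r_[180,hi[1:]])
    else: m=cv2.inRange(h,lo,hi)
    if roi is not None:
        k=np.zeros_like(m);x0,y0,x1,y1=roi;k[y0:y1,x0:x1]=1;m=m*k
    n,l,st,ce=cv2.connectedComponentsWithStats(m)
    return [(ce[i].round(1),st[i][:5],l==i) for i in range(1,n) if st[i][4]>=amin]
E
python3 - <<'E'
from h import *
c=cam("top"); im=c["color"]
R=(0,120,480,290)
for nm,lo,hi,z in [("red",(172,150,90),(8,255,255),.086),("blue",(105,120,60),(125,255,255),.01),("turq",(85,120,60),(98,255,255),.086),("white",(0,0,190),(180,40,255),.01),("cork",(5,60,100),(17,200,255),.004)]:
    for ce,st,m in blobs(im,lo,hi,60,(180,130,460,290)):
        print(nm,ce,st,cast(c,*ce,z).round(4))
m=[b for b in blobs(im,(0,0,150),(180,60,255),300,(380,130,440,240))]
for ce,st,mm in m:
    ct=max(cv2.findContours(mm.astype('uint8'),0,2)[0],key=cv2.contourArea); bx=cv2.boxPoints(cv2.minAreaRect(ct)); print("board",st,[cast(c,*p,.01)[:2].round(4) for p in bx])
cr=cv2.resize(im[130:215,175:285],None,fx=7,fy=7,interpolation=cv2.INTER_CUBIC); cv2.imwrite("pics/cab.png",cr)
s=cam("scene"); cv2.imwrite("pics/cabs.png",cv2.resize(s["color"][180:310,175:375],None,fx=4,fy=4,interpolation=cv2.INTER_CUBIC))
E
```

```text
red [354.8 147.2] [345 138  20  20 306] [ 0.592  -0.0937  0.086 ]
red [410.5 167.7] [403 155  16  26 313] [ 0.5343 -0.231   0.086 ]
red [423. 203.] [413 193  21  21 345] [ 0.4436 -0.2559  0.086 ]
red [353.4 210.7] [344 201  20  20 325] [ 0.429  -0.0836  0.086 ]
blue [413.9 187.3] [403 179  20  16 138] [ 0.4995 -0.2532  0.01  ]
turq [307.8 152.4] [298 142  21  22 354] [0.5819 0.026  0.086 ]
white [409.6 180.9] [ 392  144   42   84 1113] [ 0.5173 -0.2429  0.01  ]
cork [203.5 152.7] [ 182  139   45   28 1036] [0.6144 0.3163 0.004 ]
cork [251.9 153.6] [230 141  41  27 866] [0.6078 0.1824 0.004 ]
cork [200.9 184.7] [180 167  46  28 295] [0.5242 0.3212 0.004 ]
cork [252.6 182.5] [232 170  37  21 366] [0.5263 0.1802 0.004 ]
cork [346.8 185.5] [334 173  27  25 497] [ 0.5108 -0.0748  0.004 ]
cork [202.9 256.9] [195 250  18  12  84] [0.3292 0.3109 0.004 ]
cork [225.8 260. ] [220 254  14  14 138] [0.3196 0.2502 0.004 ]
cork [412.3 278.9] [386 263  50  27 902] [ 0.2593 -0.2345  0.004 ]
board [ 380  132   60  108 2738] [array([ 0.6569, -0.171 ]), array([ 0.6519, -0.3318]), array([ 0.36  , -0.3093]), array([ 0.3639, -0.1558])]
```

View pics/cab.png

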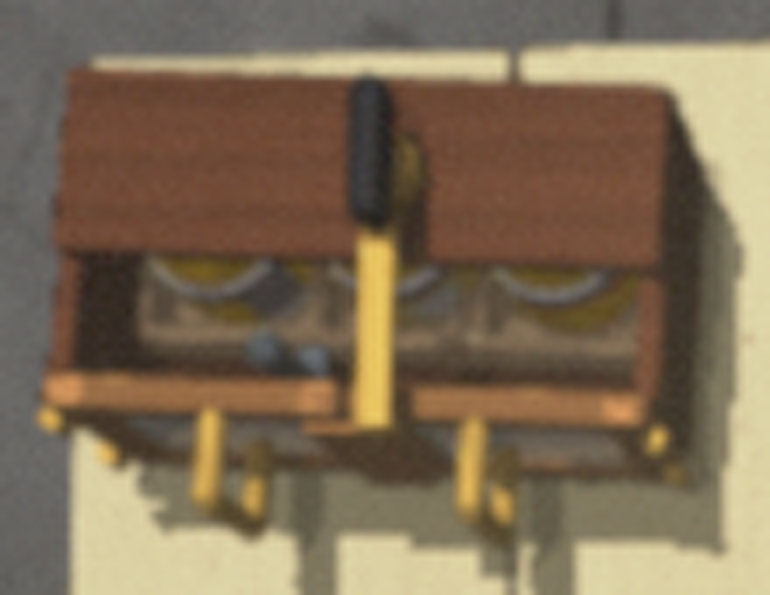

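View pics/cabs.png

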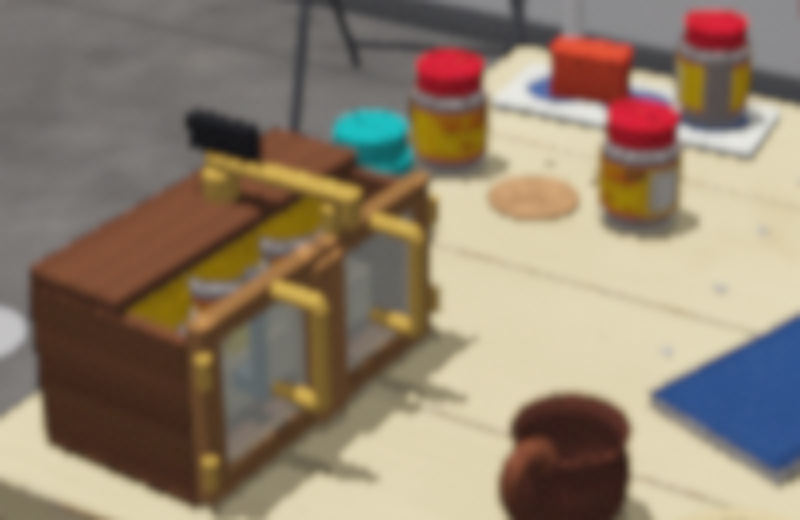

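The top crop (7x, offset 175,130) shows the black fin at about full-image (228,151), the arm down to (228,191), and three yellow jars under the roof edge. The two ball ends at (213,180) and (220,181) are the post and its shadow or reflection. The scene crop shows red lids next to the turquoise decoy and three red jars in all. Now the precise numbers.

```bash
cat > meas.py <<'E'
from h import *
t=cam("top"); s=cam("scene")
def both(nm,lo,hi,z,rt,rs,amin=40):
    a=blobs(t["color"],lo,hi,amin,rt); b=blobs(s["color"],lo,hi,amin,rs)
    for ce,st,m in a:
        P=cast(t,*ce,z)
        q=proj(s,P); k=min(b,key=lambda x:np.hypot(*(x[0]-q)),default=None)
        if k is None: print(nm,ce,P.round(4)); continue
        T,e=tri(t,ce,s,k[0]); print(nm,ce,"cast",P.round(4),"scene",k[0],"tri",T.round(4),"err",round(e,4))
RED=((172,150,90),(8,255,255))
if __name__=="__main__":
    both("red",*RED,.077,(330,130,400,230),(260,170,380,260))
    both("redb",*RED,.087,(405,185,440,225),(260,170,380,260))
    both("carton",*RED,.033,(395,150,420,185),(260,170,380,260))
    both("cork",(5,60,100),(17,200,255),.004,(325,165,365,205),(290,220,325,240))
    both("fin",(0,0,0),(180,255,60),.161,(222,138,234,163),(218,205,242,222),15)
    w=[b for b in blobs(t["color"],(0,0,190),(180,40,255),300,(385,135,445,235))]
    ct=np.vstack(cv2.findContours(w[0][2].astype('uint8'),0,2)[0]); r=cv2.minAreaRect(ct)
    X=np.array([cast(t,*p,.01)[:2] for p in cv2.boxPoints(r)]); print("board",X.round(4),X.mean(0).round(4),[np.linalg.norm(X[i]-X[i-1]).round(4) for i in range(4)])
    # roof corners
    for p in [(185,139.7),(270,142.9),(269.3,168.3),(182.9,165)]: print("roof",cast(t,*p,.12).round(4))
E
python3 meas.py
```

```text
red [354.8 147.2] cast [ 0.5948 -0.0945  0.077 ] scene [286.9 197.4] tri [ 0.5929 -0.0946  0.0799] err 0.0021
red [353.4 210.6] cast [ 0.4307 -0.0843  0.077 ] scene [327.5 202.3] tri [ 0.4374 -0.0784  0.1023] err 0.0225
redb [423.1 202.9] cast [ 0.4437 -0.2559  0.087 ] scene [353.5 187. ] tri [ 0.4424 -0.2563  0.0872] err 0.0026
carton [410.5 167.6] cast [ 0.5481 -0.2427  0.033 ] scene [327.5 202.3] tri [ 0.54   -0.2498  0.0174] err 0.0249
cork [346.8 185.5] cast [ 0.5108 -0.0748  0.004 ] scene [307.8 229.1] tri [ 0.5102 -0.0753  0.002 ] err 0.0021
fin [228.7 152.6] cast [0.5643 0.2107 0.161 ] scene [230.6 213.5] tri [0.5654 0.2113 0.1602] err 0.0017
board [[ 0.6157 -0.1981]
 [ 0.625  -0.2868]
 [ 0.3997 -0.299 ]
 [ 0.3908 -0.2135]] [ 0.5078 -0.2494] [np.float64(0.2254), np.float64(0.0892), np.float64(0.2256), np.float64(0.086)]
roof [0.6135 0.3296 0.12  ]
roof [0.5988 0.1179 0.12  ]
roof [0.5341 0.1199 0.12  ]
roof [0.5487 0.3327 0.12  ]
```

```bash
cat > go.py <<'E'
# usage: go.py x y z alpha_deg (tool-x yaw, tool down) -> rotation then shift (mm) in the turned tool's axes, from the measured pose
import sys, numpy as np
from scipy.spatial.transform import Rotation as R
from plant import ctrl
def go(x,y,z,a):
    s=ctrl.get_state(); A=R.from_quat(s["tcp_rot"]); T=R.from_euler("z",a,degrees=True)*R.from_euler("x",180,degrees=True)
    print("rot",np.degrees((A.inv()*T).as_rotvec()).round(1),"shift",(T.inv().apply(np.array([x,y,z])-s["eef_pos"])*1000).round(1),"r",round(float(np.hypot(x,y)),3))
v=list(map(float,sys.argv[1:]))
for i in range(0,len(v),4): go(*v[i:i+4])
E
python3 go.py .5 -.3 .33 -4 .568 .211 .23 -4
python3 - <<'E'
from h import *
t=cam("top")
for ce,st,m in blobs(t["color"],(18,110,110),(32,255,255),8,(180,175,272,212)): print(ce,st)
for p in [(204.3,201.4),(241.7,201.4)]: print(cast(t,*p,.113).round(4))
E
```

```text
rot [-0.  -0.  17.7] shift [ 314.7 -378.5 -137.8] r 0.583
rot [-0.  -0.  17.7] shift [ 346.9 -893.   -37.8] r 0.606
[227.8 182.8] [225 175   7  17  99]
[181.9 189.3] [181 188   3   4   9]
[204.2 195.1] [202 188   5  15  61]
[243.1 197.7] [240 190   9  15  89]
[268.2 192.6] [267 191   4   4  12]
[189.9 194.1] [189 193   3   3   8]
[210.8 200.3] [209 197   4   7  22]
[0.4575 0.2796 0.113 ]
[0.455  0.1883 0.113 ]
```

```bash
python3 -m creep '[{"z":-35,"rz":5.9,"grip":0.5},{"z":-35,"rz":5.9},{"z":-35,"rz":5.9},{"z":-33},{"x":26,"y":-31.5},{"x":26,"y":-31.5},{"x":26,"y":-31.5},{"x":26,"y":-31.5},{"x":26,"y":-31.5},{"x":26,"y":-31.5}]' 60
python3 -m creep '[{"x":26,"y":-31.5},{"x":26,"y":-31.5},{"x":26,"y":-31.5},{"x":26,"y":-31.5},{"x":26,"y":-31.5},{"x":26,"y":-31.5},{"x":3,"y":-40},{"x":3,"y":-40},{"x":3,"y":-40},{"x":3,"y":-40}]'
python3 -m creep '[{"x":3,"y":-40},{"x":3,"y":-40},{"x":3,"y":-40},{"x":3,"y":-40},{"x":3,"y":-40},{"x":3,"y":-40},{"x":3,"y":-40},{"x":3,"y":-40},{"x":0,"y":0},{"x":0}]'
python3 go.py .568 .211 .23 -4
```

```text
rot [-0.  -0.  17.7] shift [ 346.9 -893.   -37.7] r 0.606$[0]: bad value
$[0]: bad value
$[0]: bad value
```

```bash
python3 -m creep '[{"x":0,"y":0,"z":-35,"rx":0,"ry":0,"rz":5.9,"grip":0.5},{"x":0,"y":0,"z":-35,"rx":0,"ry":0,"rz":5.9,"grip":0.5},{"x":0,"y":0,"z":-35,"rx":0,"ry":0,"rz":5.9,"grip":0.5},{"x":0,"y":0,"z":-33,"rx":0,"ry":0,"rz":0,"grip":0.5},{"x":26,"y":-31.5,"z":0,"rx":0,"ry":0,"rz":0,"grip":0.5},{"x":26,"y":-31.5,"z":0,"rx":0,"ry":0,"rz":0,"grip":0.5},{"x":26,"y":-31.5,"z":0,"rx":0,"ry":0,"rz":0,"grip":0.5},{"x":26,"y":-31.5,"z":0,"rx":0,"ry":0,"rz":0,"grip":0.5},{"x":26,"y":-31.5,"z":0,"rx":0,"ry":0,"rz":0,"grip":0.5},{"x":26,"y":-31.5,"z":0,"rx":0,"ry":0,"rz":0,"grip":0.5}]' 60
python3 -m creep '[{"x":26,"y":-31.5,"z":0,"grip":0.5},{"x":26,"y":-31.5,"z":0,"grip":0.5},{"x":26,"y":-31.5,"z":0,"grip":0.5},{"x":26,"y":-31.5,"grip":0.5},{"x":26,"y":-31.5,"grip":0.5},{"x":26,"y":-31.5,"grip":0.5},{"x":3,"y":-40,"grip":0.5},{"x":3,"y":-40,"grip":0.5},{"x":3,"y":-40,"grip":0.5},{"x":3,"y":-40,"grip":0.5}]'
python3 go.py .568 .211 .23 -4
```

```text
time: 1.18
eef_pos: [0.3295, -0.4766, 0.3308]
tcp_rot: [0.999, -0.035, 0.0, 0.0]
contact_force: [0.2, -0.5, 0.9]
opening: 0.499
finger_force: 0.0
rot [ 0. -0. -0.] shift [ 189.9 -702.6  100.8] r 0.606$[0]: bad value
```

```bash
python3 -m creep '[{"x":26,"y":-31,"z":0,"rx":0,"ry":0,"rz":0,"grip":0.5},{"x":26,"y":-31,"z":0,"rx":0,"ry":0,"rz":0,"grip":0.5},{"x":26,"y":-31,"z":0,"rx":0,"ry":0,"rz":0,"grip":0.5},{"x":26,"y":-31,"z":0,"rx":0,"ry":0,"rz":0,"grip":0.5},{"x":26,"y":-31,"z":0,"rx":0,"ry":0,"rz":0,"grip":0.5},{"x":26,"y":-31,"z":0,"rx":0,"ry":0,"rz":0,"grip":0.5},{"x":3,"y":-40,"z":0,"rx":0,"ry":0,"rz":0,"grip":0.5},{"x":3,"y":-40,"z":0,"rx":0,"ry":0,"rz":0,"grip":0.5},{"x":3,"y":-40,"z":0,"rx":0,"ry":0,"rz":0,"grip":0.5},{"x":3,"y":-40,"z":0,"rx":0,"ry":0,"rz":0,"grip":0.5}]'
python3 -m creep '[{"x":3,"y":-40,"z":0,"rx":0,"ry":0,"rz":0,"grip":0.5},{"x":3,"y":-40,"z":0,"rx":0,"ry":0,"rz":0,"grip":0.5},{"x":3,"y":-40,"z":0,"rx":0,"ry":0,"rz":0,"grip":0.5},{"x":3,"y":-40,"z":0,"rx":0,"ry":0,"rz":0,"grip":0.5},{"x":3,"y":-40,"z":0,"rx":0,"ry":0,"rz":0,"grip":0.5},{"x":3,"y":-40,"z":0,"rx":0,"ry":0,"rz":0,"grip":0.5},{"x":3,"y":-40,"z":30,"rx":0,"ry":0,"rz":0,"grip":0.5},{"x":3,"y":-40,"z":35,"rx":0,"ry":0,"rz":0,"grip":0.5},{"x":0,"y":-30,"z":35,"rx":0,"ry":0,"rz":0,"grip":0.5},{"x":0,"y":0,"z":0,"rx":0,"ry":0,"rz":0,"grip":0.5}]'
python3 go.py .568 .211 .146 -4
```

```text
time: 2.02
eef_pos: [0.5204, -0.1429, 0.3306]
tcp_rot: [0.999, -0.035, 0.0, -0.0]
contact_force: [1.1, 0.1, -0.5]
opening: 0.503
finger_force: 0.0
time: 2.85
eef_pos: [0.5622, 0.1883, 0.2384]
tcp_rot: [0.999, -0.033, -0.006, 0.0]
contact_force: [-0.7, -0.5, -1.1]
opening: 0.499
finger_force: 0.0
rot [0.  0.7 0.3] shift [  4.2 -23.   92.4] r 0.606
```

```bash
python3 -m creep '[{"x":2,"y":-12,"z":0,"rx":0,"ry":0,"rz":0,"grip":0.5},{"x":2,"y":-11,"z":0,"rx":0,"ry":0.7,"rz":0,"grip":0.5},{"x":0,"y":0,"z":20,"rx":0,"ry":0,"rz":0,"grip":0.5},{"x":0,"y":0,"z":20,"rx":0,"ry":0,"rz":0,"grip":0.5},{"x":0,"y":0,"z":20,"rx":0,"ry":0,"rz":0,"grip":0.5},{"x":0,"y":0,"z":18,"rx":0,"ry":0,"rz":0,"grip":0.5},{"x":0,"y":0,"z":14,"rx":0,"ry":0,"rz":0,"grip":0.5},{"x":0,"y":0,"z":0,"rx":0,"ry":0,"rz":0,"grip":0.5},{"x":0,"y":0,"z":0,"rx":0,"ry":0,"rz":0,"grip":0.5},{"x":0,"y":0,"z":0,"rx":0,"ry":0,"rz":0,"grip":0.5}]'
python3 go.py .568 .211 .146 -4
python3 -c "
from h import *
c=cam('scene');cv2.imwrite('pics/fin.png',cv2.resize(c['color'][150:310,170:370],None,fx=4,fy=3.75,interpolation=2))"
```

```text
time: 3.68
eef_pos: [0.5746, 0.2071, 0.1569]
tcp_rot: [0.999, -0.035, 0.008, -0.0]
contact_force: [0.5, 0.5, 0.6]
opening: 0.503
finger_force: 0.0
rot [-0.  -0.9 -0. ] shift [-6.8 -3.4 10.9] r 0.606
```

View pics/fin.png

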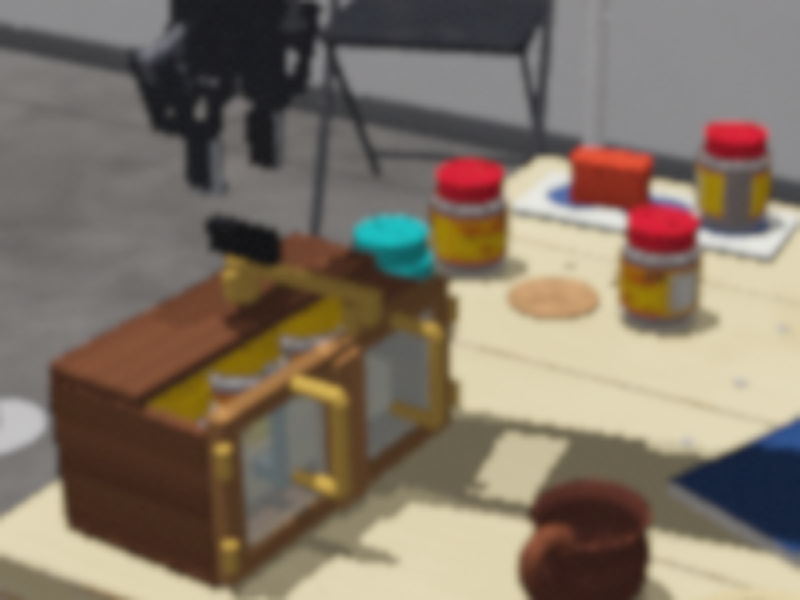

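The crop (offset 170,150) shows the tips near full-image (221,199) and (235,194), above the fin at (230,213). I'll check this against the projected TCP.

```bash
python3 go.py .568 .211 .146 -4
python3 - <<'E'
from h import *
c=cam("scene");t=cam("top");p=ctrl.get_state()["eef_pos"];print(p)
for dy in(-.021,0,.021): print(proj(c,p+[0,dy,.006]).round(1),proj(t,p+[0,dy,.006]).round(1))
print(proj(c,[.5648,.211,.161]))
cv2.imwrite('pics/fin2.png',np.hstack([cv2.resize(c['color'][150:250,180:280],None,fx=4,fy=4,interpolation=2),cv2.resize(t['color'][120:220,170:270],None,fx=4,fy=4,interpolation=2)]))
E
```

```text
rot [-0.1 -0.9 -0. ] shift [-6.9 -3.3 11. ] r 0.606
[0.57428248 0.20717192 0.15663017]
[234.2 207.9] [239.  148.1]
[228.9 211.2] [230.1 148.3]
[223.3 214.6] [221.3 148.6]
[231.22268434 213.29759383]
```

View pics/fin2.png

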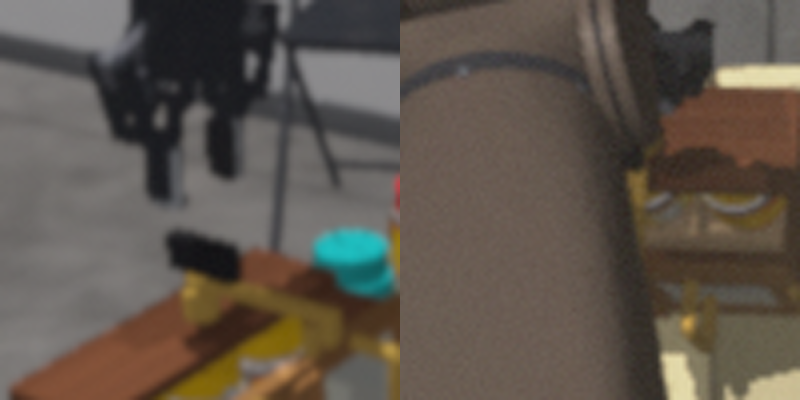

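Left crop: the finger tips are at (221,200) and (236,193), about 14 px above the projection. The start picture showed the tip at about (477,125), so I'll compare that too and print the state.

Run:
```python
from h import *
d=np.load("pics/scene.npz");c={k:d[k] for k in d}
for z in (.191,.204,.23): print(proj(c,[.16,-.655,z]).round(1))
im=cv2.imread("pics/scene0.png"); 
g=cv2.cvtColor(im,cv2.COLOR_BGR2GRAY)
for r in range(100,135,2): print(r,np.where(g[r,460:500]<80)[0]+460)
s=ctrl.get_state();print(s["qpos"],s["contact_force"],s["opening"])
```

```text
[469.8 138.6]
[470.4 135. ]
[471.6 127.9]
100 [472 473 474 475 476 477 478 479 480 481 482 483]
102 [472 473 474 475 476 477 478 479 480 481 482 483]
104 [472 473 474 475 476 477 478 479 480 481 482]
106 [471 472 473 474 475 476 477 478 479 480 481 482]
108 [471 472 473 474 475 476 477 478 479 480 481]
110 [472 473 474 475 476 477 478 479 480 481]
112 [472 473 474 475 476 480 481]
114 [471 472 473 474 475 476 477 478 479 480 481]
116 [471 472 473 474 475 476 477 478 479]
118 [470 471 472 473 474 475 476 477 478]
120 [470 471 472 473 474 475 476 477 478]
122 [473 474 475 476 477]
124 [473 474 475 476 477]
126 [474 475 476 477]
128 []
130 []
132 []
134 []
[ 0.18165052  0.16849706  1.78410921 -0.00332325  1.17381828  1.82398658] [-0.04844202  0.97357616  0.29393965] 0.5000771884674263
```

```bash
python3 -m creep '[{"x":-3.5,"y":-1.7,"z":0,"rx":0,"ry":-0.9,"rz":0,"grip":0.5},{"x":-3.5,"y":-1.6,"z":0,"rx":0,"ry":0,"rz":0,"grip":0.5},{"x":0,"y":0,"z":4,"rx":0,"ry":0,"rz":0,"grip":0.5},{"x":0,"y":0,"z":4,"rx":0,"ry":0,"rz":0,"grip":0.5},{"x":0,"y":0,"z":3,"rx":0,"ry":0,"rz":0,"grip":0.5},{"x":0,"y":0,"z":0,"rx":0,"ry":0,"rz":0,"grip":0.5},{"x":0,"y":0,"z":0,"rx":0,"ry":0,"rz":0,"grip":0.3},{"x":0,"y":0,"z":0,"rx":0,"ry":0,"rz":0,"grip":0.1},{"x":0,"y":0,"z":0,"rx":0,"ry":0,"rz":0,"grip":0},{"x":0,"y":0,"z":0,"rx":0,"ry":0,"rz":0,"grip":0}]' 30
python3 go.py .568 .211 .146 -4
```

```text
time: 4.67
eef_pos: [0.5665, 0.2108, 0.1438]
tcp_rot: [0.999, -0.035, -0.002, -0.0]
contact_force: [0.1, 0.3, 0.4]
opening: 0.0
finger_force: 0.0
rot [-0.   0.2 -0. ] shift [ 1.5 -0.3 -2.2] r 0.606
```

The fingers shut on nothing, so the picture is right and the tips really are higher than reported. I'll measure the closed tip.

Run:
```python
from h import *
c=cam("scene");t=cam("top");p=ctrl.get_state()["eef_pos"]
print(p,proj(c,p),proj(t,p))
cv2.imwrite('pics/fin3.png',np.hstack([cv2.resize(c['color'][150:250,180:280],None,fx=4,fy=4,interpolation=2),cv2.resize(t['color'][100:200,190:290],None,fx=4,fy=4,interpolation=2)]))
```

```text
[0.56648312 0.21082604 0.14381678] [231.08749518 219.70334015] [230.26211125 153.8129979 ]
```

View pics/fin3.png

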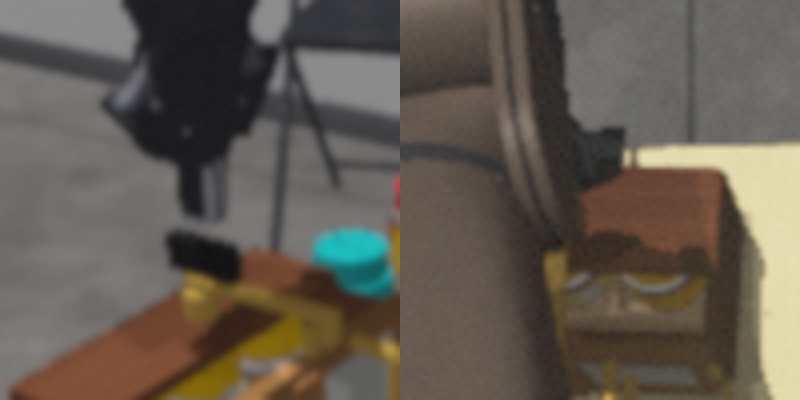

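Closed tip at (230.5,204.5), while the reported TCP projects to (231,219.7). So the reading is about 40 mm low along the tool. I'll open, go down 36 mm gently and try again.

```bash
python3 -m creep '[{"x":1.5,"y":0,"z":0,"rx":0,"ry":0,"rz":0,"grip":0.5},{"x":0,"y":0,"z":0,"rx":0,"ry":0,"rz":0,"grip":0.5},{"x":0,"y":0,"z":0,"rx":0,"ry":0,"rz":0,"grip":0.5},{"x":0,"y":0,"z":6,"rx":0,"ry":0,"rz":0,"grip":0.5},{"x":0,"y":0,"z":6,"rx":0,"ry":0,"rz":0,"grip":0.5},{"x":0,"y":0,"z":6,"rx":0,"ry":0,"rz":0,"grip":0.5},{"x":0,"y":0,"z":6,"rx":0,"ry":0,"rz":0,"grip":0.5},{"x":0,"y":0,"z":6,"rx":0,"ry":0,"rz":0,"grip":0.5},{"x":0,"y":0,"z":0,"rx":0,"ry":0,"rz":0,"grip":0.5},{"x":0,"y":0,"z":0,"rx":0,"ry":0,"rz":0,"grip":0.5}]' 30
python3 - <<'E'
from h import *
c=cam("scene");p=ctrl.get_state()["eef_pos"]
print(p,proj(c,p))
cv2.imwrite('pics/fin4.png',cv2.resize(c['color'][160:240,190:270],None,fx=6,fy=6,interpolation=2))
E
```

```text
time: 5.6
eef_pos: [0.5673, 0.2106, 0.1127]
tcp_rot: [0.999, -0.035, -0.002, 0.0]
contact_force: [-0.1, 0.8, 0.3]
opening: 0.5
finger_force: 0.0
[0.56765165 0.21069234 0.11336623] [231.43042923 231.02008057]
```

View pics/fin4.png

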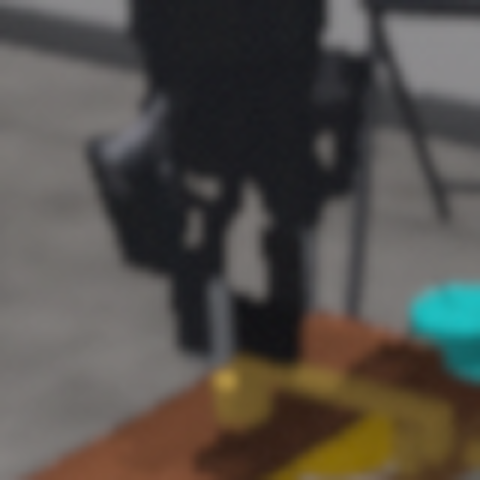

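Fingers now straddle the fin (tip at crop (205,352), about full-image (224,219)). I'll close and swing.

```bash
python3 -m creep '[{"x":0,"y":0,"z":0,"rx":0,"ry":0,"rz":0,"grip":0},{"x":0,"y":0,"z":0,"rx":0,"ry":0,"rz":0,"grip":0},{"x":0,"y":0,"z":0,"rx":0,"ry":0,"rz":0,"grip":0},{"x":0,"y":0,"z":0,"rx":0,"ry":0,"rz":0,"grip":0},{"x":0,"y":0,"z":0,"rx":0,"ry":0,"rz":-3,"grip":0},{"x":0,"y":0,"z":0,"rx":0,"ry":0,"rz":-6,"grip":0},{"x":0,"y":0,"z":0,"rx":0,"ry":0,"rz":-6,"grip":0},{"x":0,"y":0,"z":0,"rx":0,"ry":0,"rz":-6,"grip":0},{"x":0,"y":0,"z":0,"rx":0,"ry":0,"rz":-6,"grip":0},{"x":0,"y":0,"z":0,"rx":0,"ry":0,"rz":-6,"grip":0}]' 40
python3 -m creep '[{"x":0,"y":0,"z":0,"rx":0,"ry":0,"rz":-6,"grip":0},{"x":0,"y":0,"z":0,"rx":0,"ry":0,"rz":-6,"grip":0},{"x":0,"y":0,"z":0,"rx":0,"ry":0,"rz":-6,"grip":0},{"x":0,"y":0,"z":0,"rx":0,"ry":0,"rz":-6,"grip":0},{"x":0,"y":0,"z":0,"rx":0,"ry":0,"rz":-6,"grip":0},{"x":0,"y":0,"z":0,"rx":0,"ry":0,"rz":-6,"grip":0},{"x":0,"y":0,"z":0,"rx":0,"ry":0,"rz":-6,"grip":0},{"x":0,"y":0,"z":0,"rx":0,"ry":0,"rz":-6,"grip":0},{"x":0,"y":0,"z":0,"rx":0,"ry":0,"rz":-6,"grip":0},{"x":0,"y":0,"z":0,"rx":0,"ry":0,"rz":-5,"grip":0}]'
python3 go.py .5685 .2107 .112 89
```

```text
time: 6.48
eef_pos: [0.569, 0.2111, 0.1144]
tcp_rot: [0.968, 0.253, 0.0, -0.0]
contact_force: [2.6, 0.5, -0.0]
opening: 0.129
finger_force: 41.9
time: 7.32
eef_pos: [0.5716, 0.2097, 0.1145]
tcp_rot: [0.718, 0.696, 0.002, 0.003]
contact_force: [9.4, -2.3, -3.8]
opening: 0.13
finger_force: 41.4
rot [ 0.4  0.  -0.8] shift [ 1.  -3.1  2.5] r 0.606
```

```bash
python3 -m creep '[{"x":0,"y":0,"z":0,"rx":0,"ry":0,"rz":0,"grip":0.5},{"x":0,"y":0,"z":0,"rx":0,"ry":0,"rz":0,"grip":0.5},{"x":0,"y":0,"z":0,"rx":0,"ry":0,"rz":0,"grip":0.5},{"x":0,"y":0,"z":-20,"rx":0,"ry":0,"rz":0,"grip":0.5},{"x":0,"y":0,"z":-30,"rx":0,"ry":0,"rz":0,"grip":0.5},{"x":0,"y":0,"z":-30,"rx":0,"ry":0,"rz":0,"grip":0.5},{"x":0,"y":30,"z":0,"rx":0,"ry":0,"rz":7,"grip":0.5},{"x":0,"y":-38,"z":0,"rx":0,"ry":0,"rz":7,"grip":0.5},{"x":0,"y":-38,"z":0,"rx":0,"ry":0,"rz":7,"grip":0.5},{"x":0,"y":-38,"z":0,"rx":0,"ry":0,"rz":7,"grip":0.5}]' 20
cat > cab.py <<'E'
import numpy as np
O=np.array([.497,.2308]); c,s=np.cos(-.069),np.sin(-.069); M=np.array([[c,-s],[s,c]])
def w(x,y): return O+M@np.array([x,y])/1000
def cabf(p): return M.T@(np.asarray(p)[:2]-O)*1000
E
python3 - <<'E'
from h import *; from cab import *
d=np.load("pics/top.npz");t={k:d[k] for k in d}; d=np.load("pics/scene.npz");sc={k:d[k] for k in d}
for p,z in [((268.2,192.6),.1),((268.2,192.6),.09),((181.9,189.3),.1),((189.9,194.1),.02),((204.3,201.4),.113),((241.7,201.4),.113),((213,180),.118)]:
    print(p,cabf(cast(t,*p,z)).round(1))
E
python3 go.py .4537 .1885 .14 -4
python3 - <<'E'
from h import *
c=cam("scene");im=c["color"]
for ce,st,m in blobs(im,(0,0,0),(180,255,60),15,(205,195,300,240)): print(ce,st)
for ce,st,m in blobs(im,(18,110,90),(32,255,255),15,(205,195,300,260)): print('br',ce,st)
E
```

```text
time: 8.15
eef_pos: [0.4879, 0.2406, 0.1921]
tcp_rot: [0.868, 0.496, -0.003, -0.002]
contact_force: [0.8, 0.6, 0.3]
opening: 0.501
finger_force: 0.0
(268.2, 192.6) [ -12.  -106.5]
(268.2, 192.6) [ -10.1 -105. ]
(181.9, 189.3) [-12.5 108.5]
(189.9, 194.1) [ -9.2 114.2]
(204.3, 201.4) [-42.7  46. ]
(241.7, 201.4) [-38.9 -45.3]
(213, 180) [10.3 28.1]
rot [-0.2  0.4 63.5] shift [-30.5  54.4  52.1] r 0.491
[257.2 196.2] [254 195   8   4  24]
[229.9 212.9] [223 206  15  15 137]
[259.3 225.9] [255 222   8   8  37]
br [238.4 216.7] [226 204  29  27 188]
br [285.9 213.7] [278 207  19  13 156]
br [234.7 243.8] [207 228  53  32 389]
br [276.5 245.6] [267 233  17  27 171]
br [249.9 254. ] [242 250  16  10  97]
```

```bash
python3 -m creep '[{"x":0,"y":0,"z":0,"rx":0,"ry":0,"rz":7.1,"grip":0.5},{"x":0,"y":0,"z":0,"rx":0,"ry":0,"rz":7.1,"grip":0.5},{"x":0,"y":0,"z":0,"rx":0,"ry":0,"rz":7.1,"grip":0.5},{"x":0,"y":0,"z":0,"rx":0,"ry":0,"rz":7.1,"grip":0.5},{"x":0,"y":0,"z":0,"rx":0,"ry":0,"rz":7.1,"grip":0.5},{"x":0,"y":0,"z":0,"rx":0,"ry":0,"rz":7.1,"grip":0.5},{"x":0,"y":0,"z":0,"rx":0,"ry":0,"rz":7,"grip":0.5},{"x":0,"y":0,"z":0,"rx":0,"ry":0,"rz":7,"grip":0.5},{"x":0,"y":0,"z":0,"rx":0,"ry":0,"rz":7,"grip":0.5},{"x":-15,"y":25,"z":0,"rx":0,"ry":0,"rz":0,"grip":0.5}]' 20
python3 -m creep '[{"x":-16,"y":29,"z":0,"rx":0,"ry":0,"rz":0,"grip":0.5},{"x":0,"y":0,"z":20,"rx":0,"ry":0,"rz":0,"grip":0.5},{"x":0,"y":0,"z":20,"rx":0,"ry":0,"rz":0,"grip":0.5},{"x":0,"y":0,"z":0,"rx":0,"ry":0,"rz":0,"grip":0.5},{"x":0,"y":0,"z":0,"rx":0,"ry":0,"rz":0,"grip":0.5},{"x":0,"y":0,"z":0,"rx":0,"ry":0,"rz":0,"grip":0.5},{"x":0,"y":0,"z":0,"rx":0,"ry":0,"rz":0,"grip":0.5},{"x":0,"y":0,"z":0,"rx":0,"ry":0,"rz":0,"grip":0.5},{"x":0,"y":0,"z":0,"rx":0,"ry":0,"rz":0,"grip":0.5},{"x":0,"y":0,"z":0,"rx":0,"ry":0,"rz":0,"grip":0.5}]' 
python3 go.py .4525 .1884 .04 -4
```

```text
time: 9.03
eef_pos: [0.4736, 0.2188, 0.1941]
tcp_rot: [0.999, -0.033, -0.001, -0.001]
contact_force: [-0.3, -0.8, 1.3]
opening: 0.498
finger_force: 0.0
time: 9.87
eef_pos: [0.4549, 0.1892, 0.1546]
tcp_rot: [1.0, -0.031, -0.001, -0.0]
contact_force: [-0.4, 0.3, 0.4]
opening: 0.5
finger_force: 0.0
rot [-0.   0.1  0.4] shift [ -2.3   1.  114.6] r 0.49
```

```bash
python3 -m creep '[{"x":-2.3,"y":1,"z":20,"rx":0,"ry":0,"rz":0.4,"grip":0.5},{"x":0,"y":0,"z":20,"rx":0,"ry":0,"rz":0,"grip":0.5},{"x":0,"y":0,"z":20,"rx":0,"ry":0,"rz":0,"grip":0.5},{"x":0,"y":0,"z":20,"rx":0,"ry":0,"rz":0,"grip":0.5},{"x":0,"y":0,"z":20,"rx":0,"ry":0,"rz":0,"grip":0.5},{"x":0,"y":0,"z":14,"rx":0,"ry":0,"rz":0,"grip":0.5},{"x":0,"y":0,"z":0,"rx":0,"ry":0,"rz":0,"grip":0},{"x":0,"y":0,"z":0,"rx":0,"ry":0,"rz":0,"grip":0},{"x":0,"y":0,"z":0,"rx":0,"ry":0,"rz":0,"grip":0},{"x":0,"y":0,"z":0,"rx":0,"ry":0,"rz":0,"grip":0}]' 25
python3 go.py .4525 .1884 .04 -4
```

```text
time: 10.7
eef_pos: [0.4522, 0.1874, 0.0408]
tcp_rot: [0.999, -0.035, -0.001, 0.001]
contact_force: [0.0, -4.1, -1.7]
opening: 0.111
finger_force: 25.5
rot [0.1 0.1 0. ] shift [ 0.2 -1.   0.8] r 0.49
```

```bash
python3 -m creep '[{"x":-6.3,"y":3.6,"z":0,"rx":0,"ry":0,"rz":-6,"grip":0},{"x":-6.3,"y":3.6,"z":0,"rx":0,"ry":0,"rz":-6,"grip":0},{"x":-6.3,"y":3.6,"z":0,"rx":0,"ry":0,"rz":-6,"grip":0},{"x":-6.3,"y":3.6,"z":0,"rx":0,"ry":0,"rz":-6,"grip":0},{"x":-6.3,"y":3.6,"z":0,"rx":0,"ry":0,"rz":-6,"grip":0},{"x":0,"y":0,"z":0,"rx":0,"ry":0,"rz":0,"grip":0},{"x":0,"y":0,"z":0,"rx":0,"ry":0,"rz":0,"grip":0},{"x":0,"y":0,"z":0,"rx":0,"ry":0,"rz":0,"grip":0},{"x":0,"y":0,"z":0,"rx":0,"ry":0,"rz":0,"grip":0},{"x":0,"y":0,"z":0,"rx":0,"ry":0,"rz":0,"grip":0}]'
python3 -c "
from cab import *; from plant import ctrl
H=w(-11,-107); P0=w(-42,-45.5)-H
for d in (30,60,80,86,90):
    a=np.radians(d);R=np.array([[np.cos(a),-np.sin(a)],[np.sin(a),np.cos(a)]]);print(d,(H+R@P0).round(4))
"
```

```text
time: 11.53
eef_pos: [0.4279, 0.1634, 0.0409]
tcp_rot: [0.974, 0.225, 0.003, 0.003]
contact_force: [13.7, -13.1, -12.7]
opening: 0.108
finger_force: 28.9
30 [0.4238 0.1665]
60 [0.4103 0.1334]
80 [0.4115 0.1096]
86 [0.4135 0.1026]
90 [0.4152 0.0981]
```

```bash
python3 -m creep '[{"x":-5.5,"y":5.2,"z":0,"rx":0,"ry":0,"rz":-6,"grip":0},{"x":-5.5,"y":5.2,"z":0,"rx":0,"ry":0,"rz":-6,"grip":0},{"x":-6,"y":4,"z":0,"rx":0,"ry":0,"rz":-6,"grip":0},{"x":-6,"y":4,"z":0,"rx":0,"ry":0,"rz":-6,"grip":0},{"x":-6,"y":4,"z":0,"rx":0,"ry":0,"rz":-6,"grip":0},{"x":0,"y":0,"z":0,"rx":0,"ry":0,"rz":0,"grip":0},{"x":0,"y":0,"z":0,"rx":0,"ry":0,"rz":0,"grip":0},{"x":0,"y":0,"z":0,"rx":0,"ry":0,"rz":0,"grip":0},{"x":0,"y":0,"z":0,"rx":0,"ry":0,"rz":0,"grip":0},{"x":0,"y":0,"z":0,"rx":0,"ry":0,"rz":0,"grip":0}]'
python3 go.py .4103 .1334 .04 56
```

```text
time: 12.37
eef_pos: [0.4162, 0.1296, 0.0409]
tcp_rot: [0.884, 0.468, 0.0, 0.001]
contact_force: [5.7, -7.2, -8.1]
opening: 0.112
finger_force: 31.9
rot [ 0.1 -0.  -0.2] shift [-0.1 -7.   0.9] r 0.431
```

```bash
python3 -m creep '[{"x":-6,"y":4.4,"z":0,"rx":0,"ry":0,"rz":-6,"grip":0},{"x":-6,"y":4.4,"z":0,"rx":0,"ry":0,"rz":-6,"grip":0},{"x":-6,"y":4.4,"z":0,"rx":0,"ry":0,"rz":-6,"grip":0},{"x":-6,"y":4.4,"z":0,"rx":0,"ry":0,"rz":-6,"grip":0},{"x":-6,"y":4.4,"z":0,"rx":0,"ry":0,"rz":-6,"grip":0},{"x":-2,"y":1.5,"z":0,"rx":0,"ry":0,"rz":-2,"grip":0},{"x":0,"y":0,"z":0,"rx":0,"ry":0,"rz":0,"grip":0},{"x":0,"y":0,"z":0,"rx":0,"ry":0,"rz":0,"grip":0},{"x":0,"y":0,"z":0,"rx":0,"ry":0,"rz":0,"grip":0},{"x":0,"y":0,"z":0,"rx":0,"ry":0,"rz":0,"grip":0}]'
python3 go.py .4152 .0981 .04 86
```

```text
time: 13.2
eef_pos: [0.4226, 0.0909, 0.0408]
tcp_rot: [0.72, 0.694, -0.005, -0.002]
contact_force: [-7.1, -11.2, 4.5]
opening: 0.108
finger_force: 35.7
rot [-0.5  0.3  1.9] shift [ 6.7 -7.9  0.8] r 0.427
```

```bash
python3 -m creep '[{"x":0,"y":0,"z":0,"rx":0,"ry":0,"rz":0,"grip":0.5},{"x":0,"y":0,"z":0,"rx":0,"ry":0,"rz":0,"grip":0.5},{"x":0,"y":0,"z":0,"rx":0,"ry":0,"rz":0,"grip":0.5},{"x":0,"y":0,"z":-25,"rx":0,"ry":0,"rz":0,"grip":0.5},{"x":0,"y":0,"z":-35,"rx":0,"ry":0,"rz":0,"grip":0.5},{"x":0,"y":0,"z":-35,"rx":0,"ry":0,"rz":0,"grip":0.5},{"x":0,"y":0,"z":-35,"rx":0,"ry":0,"rz":0,"grip":0.5},{"x":0,"y":0,"z":0,"rx":0,"ry":0,"rz":-7,"grip":0.5},{"x":0,"y":0,"z":0,"rx":0,"ry":0,"rz":-7,"grip":0.5},{"x":0,"y":0,"z":0,"rx":0,"ry":0,"rz":-7,"grip":0.5}]' 25
python3 -m creep '[{"x":0,"y":0,"z":0,"rx":0,"ry":0,"rz":-7,"grip":0.5},{"x":0,"y":0,"z":0,"rx":0,"ry":0,"rz":-7,"grip":0.5},{"x":0,"y":0,"z":0,"rx":0,"ry":0,"rz":-7,"grip":0.5},{"x":0,"y":0,"z":0,"rx":0,"ry":0,"rz":-7,"grip":0.5},{"x":0,"y":0,"z":0,"rx":0,"ry":0,"rz":-7,"grip":0.5},{"x":0,"y":0,"z":0,"rx":0,"ry":0,"rz":-7,"grip":0.5},{"x":0,"y":0,"z":0,"rx":0,"ry":0,"rz":-7,"grip":0.5},{"x":0,"y":0,"z":0,"rx":0,"ry":0,"rz":-7,"grip":0.5},{"x":0,"y":0,"z":0,"rx":0,"ry":0,"rz":-7,"grip":0.5},{"x":0,"y":0,"z":0,"rx":0,"ry":0,"rz":-4,"grip":0.5}]'
python3 go.py .4583 .2796 .16 176
```

```text
time: 14.03
eef_pos: [0.4262, 0.0934, 0.1721]
tcp_rot: [0.578, 0.816, 0.001, 0.0]
contact_force: [0.9, 0.0, -0.3]
opening: 0.499
finger_force: 0.0
time: 14.87
eef_pos: [0.4255, 0.0934, 0.1708]
tcp_rot: [0.032, 0.999, 0.0, -0.001]
contact_force: [0.1, 0.1, -0.3]
opening: 0.498
finger_force: 0.0
rot [ 0.  -0.1  0.3] shift [-19.7 188.   10.8] r 0.537
```

```bash
python3 -m creep '[{"x":-4,"y":37,"z":0,"rx":0,"ry":0,"rz":0,"grip":0.5},{"x":-4,"y":38,"z":0,"rx":0,"ry":0,"rz":0,"grip":0.5},{"x":-4,"y":38,"z":0,"rx":0,"ry":0,"rz":0,"grip":0.5},{"x":-4,"y":38,"z":0,"rx":0,"ry":0,"rz":0,"grip":0.5},{"x":-3.5,"y":37,"z":0,"rx":0,"ry":0,"rz":0.3,"grip":0.5},{"x":0,"y":0,"z":10,"rx":0,"ry":0,"rz":0,"grip":0.5},{"x":0,"y":0,"z":0,"rx":0,"ry":0,"rz":0,"grip":0.5},{"x":0,"y":0,"z":0,"rx":0,"ry":0,"rz":0,"grip":0.5},{"x":0,"y":0,"z":0,"rx":0,"ry":0,"rz":0,"grip":0.5},{"x":0,"y":0,"z":0,"rx":0,"ry":0,"rz":0,"grip":0.5}]' 25
python3 go.py .4583 .2796 .04 176
python3 - <<'E'
from h import *; from cab import *
t=cam("top")
for ce,st,m in blobs(t["color"],(18,110,90),(32,255,255),6,(180,140,290,225)): print(ce,st)
cv2.imwrite("pics/t5.png",t["color"])
E
```

```text
time: 15.7
eef_pos: [0.4578, 0.2782, 0.1605]
tcp_rot: [0.038, 0.999, 0.0, -0.001]
contact_force: [0.5, -0.3, 0.0]
opening: 0.501
finger_force: 0.0
rot [ 0.  -0.2 -0.4] shift [ -0.4   1.4 120.5] r 0.537
[254.9 151.5] [240 149  30   6 173]
[230.2 155.1] [227 154   9   4  25]
[203.3 168. ] [198 167  12   3  28]
[228.4 168.5] [225 168   8   2  11]
[253.2 169.4] [249 169   9   2  15]
[258.6 174. ] [250 170  16   8  50]
[207.2 174.6] [204 174   7   3  13]
[273.8 188.2] [272 186   4   6  16]
[276.5 193.5] [275 192   4   4  12]
[211.1 200.4] [209 197   5   8  27]
[204.1 200.8] [202 199   5   5  18]
[276.2 213.8] [269 210  15   9  99]
[263.5 222.8] [262 221   4   4  13]
```

```bash
python3 -m creep '[{"x":0,"y":1.4,"z":20,"rx":0,"ry":0,"rz":-0.4,"grip":0.5},{"x":0,"y":0,"z":20,"rx":0,"ry":0,"rz":0,"grip":0.5},{"x":0,"y":0,"z":20,"rx":0,"ry":0,"rz":0,"grip":0.5},{"x":0,"y":0,"z":20,"rx":0,"ry":0,"rz":0,"grip":0.5},{"x":0,"y":0,"z":20,"rx":0,"ry":0,"rz":0,"grip":0.5},{"x":0,"y":0,"z":20,"rx":0,"ry":0,"rz":0,"grip":0.5},{"x":0,"y":0,"z":0,"rx":0,"ry":0,"rz":0,"grip":0},{"x":0,"y":0,"z":0,"rx":0,"ry":0,"rz":0,"grip":0},{"x":0,"y":0,"z":0,"rx":0,"ry":0,"rz":0,"grip":0},{"x":0,"y":0,"z":0,"rx":0,"ry":0,"rz":0,"grip":0}]' 25
python3 -m creep '[{"x":6,"y":4.1,"z":0,"rx":0,"ry":0,"rz":6,"grip":0},{"x":6,"y":4.1,"z":0,"rx":0,"ry":0,"rz":6,"grip":0},{"x":6,"y":4.1,"z":0,"rx":0,"ry":0,"rz":6,"grip":0},{"x":6,"y":4.1,"z":0,"rx":0,"ry":0,"rz":6,"grip":0},{"x":6,"y":4.1,"z":0,"rx":0,"ry":0,"rz":6,"grip":0},{"x":0,"y":0,"z":0,"rx":0,"ry":0,"rz":0,"grip":0},{"x":0,"y":0,"z":0,"rx":0,"ry":0,"rz":0,"grip":0},{"x":0,"y":0,"z":0,"rx":0,"ry":0,"rz":0,"grip":0},{"x":0,"y":0,"z":0,"rx":0,"ry":0,"rz":0,"grip":0},{"x":0,"y":0,"z":0,"rx":0,"ry":0,"rz":0,"grip":0}]'
```

```text
time: 16.58
eef_pos: [0.4575, 0.2795, 0.041]
tcp_rot: [0.034, 0.999, -0.001, -0.002]
contact_force: [-1.5, -5.1, -0.8]
opening: 0.107
finger_force: 25.3
time: 17.42
eef_pos: [0.4352, 0.3087, 0.041]
tcp_rot: [0.291, 0.957, 0.001, -0.001]
contact_force: [0.5, 4.2, -0.8]
opening: 0.109
finger_force: 26.0
```

Low forces. I'll carry on to a right angle and then release and lift.

```bash
python3 -m creep '[{"x":6,"y":4.1,"z":0,"rx":0,"ry":0,"rz":6,"grip":0},{"x":6,"y":4.1,"z":0,"rx":0,"ry":0,"rz":6,"grip":0},{"x":6,"y":4.1,"z":0,"rx":0,"ry":0,"rz":6,"grip":0},{"x":6,"y":4.1,"z":0,"rx":0,"ry":0,"rz":6,"grip":0},{"x":6,"y":4.1,"z":0,"rx":0,"ry":0,"rz":6,"grip":0},{"x":6,"y":4.1,"z":0,"rx":0,"ry":0,"rz":6,"grip":0},{"x":6,"y":4.1,"z":0,"rx":0,"ry":0,"rz":6,"grip":0},{"x":0,"y":0,"z":0,"rx":0,"ry":0,"rz":0,"grip":0},{"x":0,"y":0,"z":0,"rx":0,"ry":0,"rz":0,"grip":0},{"x":0,"y":0,"z":0,"rx":0,"ry":0,"rz":0,"grip":0}]'
python3 -m creep '[{"x":6,"y":4.1,"z":0,"rx":0,"ry":0,"rz":6,"grip":0},{"x":6,"y":4.1,"z":0,"rx":0,"ry":0,"rz":6,"grip":0},{"x":6,"y":4.1,"z":0,"rx":0,"ry":0,"rz":6,"grip":0},{"x":2,"y":1.4,"z":0,"rx":0,"ry":0,"rz":2,"grip":0},{"x":0,"y":0,"z":0,"rx":0,"ry":0,"rz":0,"grip":0},{"x":0,"y":0,"z":0,"rx":0,"ry":0,"rz":0,"grip":0},{"x":0,"y":0,"z":0,"rx":0,"ry":0,"rz":0,"grip":0},{"x":0,"y":0,"z":0,"rx":0,"ry":0,"rz":0,"grip":0.5},{"x":0,"y":0,"z":0,"rx":0,"ry":0,"rz":0,"grip":0.5},{"x":0,"y":0,"z":0,"rx":0,"ry":0,"rz":0,"grip":0.5}]'
python3 -m creep '[{"x":0,"y":0,"z":-25,"rx":0,"ry":0,"rz":0,"grip":0.5},{"x":0,"y":0,"z":-35,"rx":0,"ry":0,"rz":0,"grip":0.5},{"x":0,"y":0,"z":-35,"rx":0,"ry":0,"rz":0,"grip":0.5},{"x":0,"y":0,"z":-35,"rx":0,"ry":0,"rz":0,"grip":0.5},{"x":0,"y":-35,"z":0,"rx":0,"ry":0,"rz":0,"grip":0.5},{"x":0,"y":-35,"z":0,"rx":0,"ry":0,"rz":0,"grip":0.5},{"x":0,"y":0,"z":0,"rx":0,"ry":0,"rz":0,"grip":0.5},{"x":0,"y":0,"z":0,"rx":0,"ry":0,"rz":0,"grip":0.5},{"x":0,"y":0,"z":0,"rx":0,"ry":0,"rz":0,"grip":0.5},{"x":0,"y":0,"z":0,"rx":0,"ry":0,"rz":0,"grip":0.5}]'
```

```text
time: 18.25
eef_pos: [0.4319, 0.3588, 0.041]
tcp_rot: [0.614, 0.789, 0.0, -0.001]
contact_force: [1.3, 5.4, -2.1]
opening: 0.107
finger_force: 29.9
time: 19.08
eef_pos: [0.4426, 0.3786, 0.0404]
tcp_rot: [0.743, 0.67, -0.001, -0.001]
contact_force: [-0.3, 0.3, -0.8]
opening: 0.494
finger_force: 0.0
time: 19.92
eef_pos: [0.3741, 0.3861, 0.1703]
tcp_rot: [0.743, 0.669, -0.001, -0.001]
contact_force: [0.3, -0.1, -0.2]
opening: 0.506
finger_force: 0.0
```

```bash
python3 - <<'E'
from h import *; from cab import *
t=cam("top"); P=[*w(14,32),.118]; print("post",w(14,32),proj(t,P))
for uv in [(212.9,180),(220,181.4)]: print(cabf(cast(t,*uv,.118)))
cv2.imwrite("pics/post.png",np.hstack([cv2.resize(t["color"][130:230,170:290],None,fx=4,fy=4,interpolation=2),cv2.resize(t["color"][160:200,195:235],None,fx=8,fy=8,interpolation=2).repeat(1,0)[:320].__array__() if 0 else cv2.resize(t["color"][160:210,195:235],None,fx=8,fy=8,interpolation=2)]))
E
python3 go.py .5132 .2617 .17 -4 .5132 .2617 .17 176
```

```text
post [0.51317293 0.26175862] [211.54460681 178.45224626]
[10.26583496 28.32462842]
[ 7.47671864 10.60358416]
rot [-0.1  0.2 88. ] shift [147.5 114.4   0.2] r 0.576
rot [ -0.2  -0.1 -92. ] shift [-147.5 -114.4    0.2] r 0.576
```

View pics/post.png

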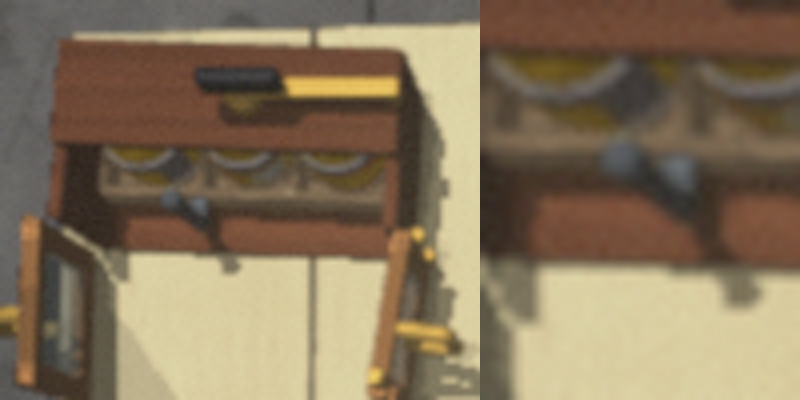

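The top crop shows the catch lying parallel to the doors along the roof (arm to the right), both leaves open at about 90°, and the post ball at full-image (212.8,180). That gives cabinet (10,28) by ray against the stated (14,32), so I'll grip at (11,29).

```bash
python3 -m creep '[{"x":0,"y":0,"z":0,"rx":0,"ry":0,"rz":7,"grip":0.5},{"x":0,"y":0,"z":0,"rx":0,"ry":0,"rz":7,"grip":0.5},{"x":0,"y":0,"z":0,"rx":0,"ry":0,"rz":7,"grip":0.5},{"x":0,"y":0,"z":0,"rx":0,"ry":0,"rz":7,"grip":0.5},{"x":0,"y":0,"z":0,"rx":0,"ry":0,"rz":7,"grip":0.5},{"x":0,"y":0,"z":0,"rx":0,"ry":0,"rz":7,"grip":0.5},{"x":0,"y":0,"z":0,"rx":0,"ry":0,"rz":7,"grip":0.5},{"x":0,"y":0,"z":0,"rx":0,"ry":0,"rz":7,"grip":0.5},{"x":0,"y":0,"z":0,"rx":0,"ry":0,"rz":7,"grip":0.5},{"x":0,"y":0,"z":0,"rx":0,"ry":0,"rz":7,"grip":0.5}]'
python3 -m creep '[{"x":0,"y":0,"z":0,"rx":0,"ry":0,"rz":6,"grip":0.5},{"x":0,"y":0,"z":0,"rx":0,"ry":0,"rz":6,"grip":0.5},{"x":0,"y":0,"z":0,"rx":0,"ry":0,"rz":6,"grip":0.5},{"x":29,"y":23,"z":0,"rx":0,"ry":0,"rz":0,"grip":0.5},{"x":29,"y":23,"z":0,"rx":0,"ry":0,"rz":0,"grip":0.5},{"x":29,"y":23,"z":0,"rx":0,"ry":0,"rz":0,"grip":0.5},{"x":29,"y":23,"z":0,"rx":0,"ry":0,"rz":0,"grip":0.5},{"x":29,"y":24,"z":0,"rx":0,"ry":0,"rz":0,"grip":0.5},{"x":0,"y":0,"z":0,"rx":0,"ry":0,"rz":0,"grip":0.5},{"x":0,"y":0,"z":0,"rx":0,"ry":0,"rz":0,"grip":0.5}]'
python3 go.py .510 .259 .03 -4
```

```text
time: 20.8
eef_pos: [0.374, 0.3861, 0.17]
tcp_rot: [0.993, 0.119, -0.002, -0.0]
contact_force: [0.1, -0.9, 0.9]
opening: 0.503
finger_force: 0.0
time: 21.63
eef_pos: [0.5117, 0.2588, 0.1694]
tcp_rot: [0.999, -0.037, -0.002, 0.0]
contact_force: [0.3, 0.2, -0.2]
opening: 0.498
finger_force: 0.0
rot [ 0.   0.2 -0.2] shift [-1.700e+00 -1.000e-01  1.394e+02] r 0.572
```

```bash
python3 -m creep '[{"x":-1.5,"y":0,"z":23,"rx":0,"ry":0,"rz":0,"grip":0.5},{"x":0,"y":0,"z":23,"rx":0,"ry":0,"rz":0,"grip":0.5},{"x":0,"y":0,"z":23,"rx":0,"ry":0,"rz":0,"grip":0.5},{"x":0,"y":0,"z":23,"rx":0,"ry":0,"rz":0,"grip":0.5},{"x":0,"y":0,"z":23,"rx":0,"ry":0,"rz":0,"grip":0.5},{"x":0,"y":0,"z":22,"rx":0,"ry":0,"rz":0,"grip":0.5},{"x":0,"y":0,"z":0,"rx":0,"ry":0,"rz":0,"grip":0},{"x":0,"y":0,"z":0,"rx":0,"ry":0,"rz":0,"grip":0},{"x":0,"y":0,"z":0,"rx":0,"ry":0,"rz":0,"grip":0},{"x":0,"y":0,"z":0,"rx":0,"ry":0,"rz":0,"grip":0}]' 40
```

```text
time: 22.47
eef_pos: [0.5074, 0.2622, 0.0329]
tcp_rot: [0.999, -0.034, -0.002, -0.001]
contact_force: [-0.1, 5.4, -7.8]
opening: 0.131
finger_force: 38.8
```

```bash
python3 -m creep '[{"x":-3,"y":-2,"z":0,"rx":0,"ry":0,"rz":0,"grip":0},{"x":-6,"y":0,"z":0,"rx":0,"ry":0,"rz":0,"grip":0},{"x":-7,"y":0,"z":0,"rx":0,"ry":0,"rz":0,"grip":0},{"x":-7,"y":0,"z":0,"rx":0,"ry":0,"rz":0,"grip":0},{"x":-7,"y":0,"z":0,"rx":0,"ry":0,"rz":0,"grip":0},{"x":-7,"y":0,"z":0,"rx":0,"ry":0,"rz":0,"grip":0},{"x":-7,"y":0,"z":0,"rx":0,"ry":0,"rz":0,"grip":0},{"x":-7,"y":0,"z":0,"rx":0,"ry":0,"rz":0,"grip":0},{"x":-7,"y":0,"z":0,"rx":0,"ry":0,"rz":0,"grip":0},{"x":-7,"y":0,"z":0,"rx":0,"ry":0,"rz":0,"grip":0}]'
python3 -m creep '[{"x":-6,"y":0,"z":0,"rx":0,"ry":0,"rz":0,"grip":0},{"x":-6,"y":0,"z":0,"rx":0,"ry":0,"rz":0,"grip":0},{"x":-5,"y":0,"z":0,"rx":0,"ry":0,"rz":0,"grip":0},{"x":-4,"y":0,"z":0,"rx":0,"ry":0,"rz":0,"grip":0},{"x":-3,"y":0,"z":0,"rx":0,"ry":0,"rz":0,"grip":0},{"x":-2,"y":0,"z":0,"rx":0,"ry":0,"rz":0,"grip":0},{"x":-1,"y":0,"z":0,"rx":0,"ry":0,"rz":0,"grip":0},{"x":0,"y":0,"z":0,"rx":0,"ry":0,"rz":0,"grip":0},{"x":0,"y":0,"z":0,"rx":0,"ry":0,"rz":0,"grip":0},{"x":0,"y":0,"z":0,"rx":0,"ry":0,"rz":0,"grip":0}]'
```

```text
time: 23.3
eef_pos: [0.4418, 0.2662, 0.0329]
tcp_rot: [0.999, -0.034, -0.002, 0.001]
contact_force: [2.6, -6.5, -6.5]
opening: 0.131
finger_force: 39.2
time: 24.13
eef_pos: [0.4177, 0.2678, 0.033]
tcp_rot: [0.999, -0.034, 0.001, 0.001]
contact_force: [8.7, -8.2, -13.1]
opening: 0.129
finger_force: 39.0
```

```bash
python3 -m creep '[{"x":0,"y":0,"z":0,"rx":0,"ry":0,"rz":0,"grip":0.6},{"x":0,"y":0,"z":0,"rx":0,"ry":0,"rz":0,"grip":0.6},{"x":0,"y":0,"z":0,"rx":0,"ry":0,"rz":0,"grip":0.6},{"x":0,"y":0,"z":-25,"rx":0,"ry":0,"rz":0,"grip":0.6},{"x":0,"y":0,"z":-35,"rx":0,"ry":0,"rz":0,"grip":0.6},{"x":0,"y":0,"z":-35,"rx":0,"ry":0,"rz":0,"grip":0.6},{"x":0,"y":0,"z":-35,"rx":0,"ry":0,"rz":0,"grip":0.6},{"x":10,"y":20,"z":-20,"rx":0,"ry":0,"rz":0,"grip":0.6},{"x":20,"y":35,"z":0,"rx":0,"ry":0,"rz":0,"grip":0.6},{"x":20,"y":35,"z":0,"rx":0,"ry":0,"rz":0,"grip":0.6}]'
python3 -m creep '[{"x":20,"y":35,"z":0,"rx":0,"ry":0,"rz":0,"grip":0.6},{"x":20,"y":35,"z":0,"rx":0,"ry":0,"rz":0,"grip":0.6},{"x":15,"y":38,"z":0,"rx":0,"ry":0,"rz":0,"grip":0.6},{"x":0,"y":40,"z":0,"rx":0,"ry":0,"rz":0,"grip":0.6},{"x":0,"y":40,"z":0,"rx":0,"ry":0,"rz":0,"grip":0.6},{"x":0,"y":40,"z":0,"rx":0,"ry":0,"rz":0,"grip":0.6},{"x":0,"y":0,"z":0,"rx":0,"ry":0,"rz":0,"grip":0.6},{"x":0,"y":0,"z":0,"rx":0,"ry":0,"rz":0,"grip":0.6},{"x":0,"y":0,"z":0,"rx":0,"ry":0,"rz":0,"grip":0.6},{"x":0,"y":0,"z":0,"rx":0,"ry":0,"rz":0,"grip":0.6}]'
cat > m2.py <<'E'
from h import *; from meas import RED
t=cam("top");s=cam("scene")
k=0.
for roi in [(390,140,435,192)]:
  for ce,st,m in blobs(t["color"],*RED,100,roi):
    ct=max(cv2.findContours(m.astype('uint8'),0,2)[0],key=cv2.contourArea); bx=cv2.boxPoints(cv2.minAreaRect(ct))
    X=np.array([cast(t,*p,.05)[:2] for p in bx]); e=[X[i]-X[i-1] for i in (1,2)]; L=max(e,key=np.linalg.norm)
    print("carton",ce,st,cast(t,*ce,.033).round(4),"yaw",np.degrees(np.arctan2(L[1],L[0])).round(1),[np.linalg.norm(q).round(3) for q in e])
for ce,st,m in blobs(s["color"],*RED,40,(260,170,380,260)): print("sc",ce,st)
E
python3 m2.py; python3 -c "
from h import *
print(proj(cam('scene'),[.5481,-.2427,.033]))"
```

```text
time: 24.97
eef_pos: [0.4621, 0.1768, 0.1872]
tcp_rot: [0.999, -0.032, 0.002, -0.001]
contact_force: [0.3, 0.6, -0.4]
opening: 0.604
finger_force: 0.0
time: 25.8
eef_pos: [0.4999, -0.0539, 0.1833]
tcp_rot: [0.999, -0.033, -0.001, -0.0]
contact_force: [0.0, 0.7, 0.6]
opening: 0.601
finger_force: 0.0
carton [410.5 167.8] [403 155  16  27 314] [ 0.5475 -0.2426  0.033 ] yaw -174.7 [np.float64(0.034), np.float64(0.067)]
sc [378.  177.1] [376 170   4  16  46]
sc [353.5 187. ] [347 183  14   9 117]
sc [327.1 202.1] [313 190  31  27 416]
sc [287.  197.4] [279 192  17  12 162]
[320.84549166 197.45465717]
```

```bash
python3 go.py .5475 -.2426 .10 5.3
python3 -m creep '[{"x":0,"y":0,"z":0,"rx":0,"ry":0,"rz":-4.6,"grip":0.6},{"x":0,"y":0,"z":0,"rx":0,"ry":0,"rz":-4.6,"grip":0.6},{"x":5,"y":38,"z":15,"rx":0,"ry":0,"rz":0,"grip":0.6},{"x":6,"y":38,"z":15,"rx":0,"ry":0,"rz":0,"grip":0.6},{"x":6,"y":38,"z":15,"rx":0,"ry":0,"rz":0,"grip":0.6},{"x":6,"y":38,"z":15,"rx":0,"ry":0,"rz":0,"grip":0.6},{"x":6,"y":38,"z":15,"rx":0,"ry":0,"rz":0,"grip":0.6},{"x":0,"y":0,"z":0,"rx":0,"ry":0,"rz":0,"grip":0.6},{"x":0,"y":0,"z":0,"rx":0,"ry":0,"rz":0,"grip":0.6},{"x":0,"y":0,"z":0,"rx":0,"ry":0,"rz":0,"grip":0.6}]' 25
python3 go.py .5475 -.2426 -.012 5.3
```

```text
rot [-0.   0.2 -9.1] shift [ 30.1 192.   82.8] r 0.599
time: 26.88
eef_pos: [0.5458, -0.2412, 0.1072]
tcp_rot: [0.999, 0.046, -0.002, -0.001]
contact_force: [-0.6, 0.9, 0.4]
opening: 0.602
finger_force: 0.0
rot [-0.1  0.2 -0. ] shift [  1.6   1.5 119.2] r 0.599
```

```bash
python3 -m creep '[{"x":1.6,"y":1.5,"z":25,"rx":0,"ry":0,"rz":0,"grip":0.6},{"x":0,"y":0,"z":25,"rx":0,"ry":0,"rz":0,"grip":0.6},{"x":0,"y":0,"z":20,"rx":0,"ry":0,"rz":0,"grip":0.6},{"x":0,"y":0,"z":14,"rx":0,"ry":0,"rz":0,"grip":0.6},{"x":0,"y":0,"z":10,"rx":0,"ry":0,"rz":0,"grip":0.6},{"x":0,"y":0,"z":10,"rx":0,"ry":0,"rz":0,"grip":0.6},{"x":0,"y":0,"z":8,"rx":0,"ry":0,"rz":0,"grip":0.6},{"x":0,"y":0,"z":4,"rx":0,"ry":0,"rz":0,"grip":0.6},{"x":0,"y":0,"z":0,"rx":0,"ry":0,"rz":0,"grip":0.6},{"x":0,"y":0,"z":0,"rx":0,"ry":0,"rz":0,"grip":0.6}]' 25
python3 - <<'E'
from h import *
s=cam("scene");p=ctrl.get_state()["eef_pos"]
for b in (0,.03,.037,.045): print(b,proj(s,p+[0,0.025,b]).round(1),proj(s,p+[0,-.025,b]).round(1))
cv2.imwrite("pics/carton.png",cv2.resize(s["color"][150:220,280:380],None,fx=8,fy=8,interpolation=2))
E
```

```text
time: 27.72
eef_pos: [0.5476, -0.2433, -0.008]
tcp_rot: [0.999, 0.046, -0.001, 0.0]
contact_force: [0.7, -0.1, 0.5]
opening: 0.602
finger_force: 0.0
0 [317.4 211.3] [323.9 205.8]
0.03 [317.6 203. ] [324.2 197.7]
0.037 [317.7 201.1] [324.3 195.8]
0.045 [317.7 198.8] [324.3 193.6]
```

View pics/carton.png

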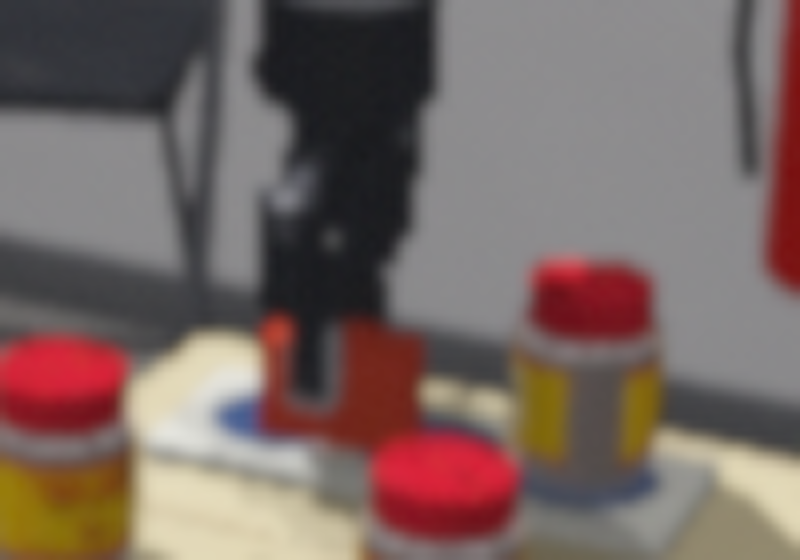

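The near finger tip at (319,201) lies alongside the carton, which confirms the +37 mm bias. Next I'll close and lift.

```bash
python3 -m creep '[{"x":0,"y":0,"z":5,"rx":0,"ry":0,"rz":0,"grip":0.6},{"x":0,"y":0,"z":0,"rx":0,"ry":0,"rz":0,"grip":0.2},{"x":0,"y":0,"z":0,"rx":0,"ry":0,"rz":0,"grip":0.2},{"x":0,"y":0,"z":0,"rx":0,"ry":0,"rz":0,"grip":0.2},{"x":0,"y":0,"z":0,"rx":0,"ry":0,"rz":0,"grip":0.2},{"x":0,"y":0,"z":-15,"rx":0,"ry":0,"rz":0,"grip":0.2},{"x":0,"y":0,"z":-25,"rx":0,"ry":0,"rz":0,"grip":0.2},{"x":0,"y":0,"z":-30,"rx":0,"ry":0,"rz":0,"grip":0.2},{"x":0,"y":0,"z":-30,"rx":0,"ry":0,"rz":0,"grip":0.2},{"x":0,"y":0,"z":0,"rx":0,"ry":0,"rz":0,"grip":0.2}]' 25
python3 go.py .5108 -.0748 .09 5.3
```

```text
time: 28.6
eef_pos: [0.5516, -0.2457, 0.0942]
tcp_rot: [0.999, 0.046, 0.003, 0.004]
contact_force: [1.5, -1.0, 0.3]
opening: 0.35
finger_force: 25.0
rot [ 0.4 -0.4 -0. ] shift [ -24.9 -174.     4.2] r 0.516
```

```bash
python3 -m creep '[{"x":-3,"y":-20,"z":0,"rx":0,"ry":0,"rz":0,"grip":0.2},{"x":-5,"y":-35,"z":0,"rx":0,"ry":0,"rz":0,"grip":0.2},{"x":-5,"y":-35,"z":0,"rx":0,"ry":0,"rz":0,"grip":0.2},{"x":-5,"y":-35,"z":0,"rx":0,"ry":0,"rz":0,"grip":0.2},{"x":-4,"y":-30,"z":0,"rx":0,"ry":0,"rz":0,"grip":0.2},{"x":-3,"y":-19,"z":0,"rx":0,"ry":0,"rz":0,"grip":0.2},{"x":0,"y":0,"z":0,"rx":0,"ry":0,"rz":0,"grip":0.2},{"x":0,"y":0,"z":0,"rx":0,"ry":0,"rz":0,"grip":0.2},{"x":0,"y":0,"z":0,"rx":0,"ry":0,"rz":0,"grip":0.2},{"x":0,"y":0,"z":0,"rx":0,"ry":0,"rz":0,"grip":0.2}]'
python3 go.py .5108 -.0748 -.015 5.3
```

```text
time: 29.43
eef_pos: [0.507, -0.0732, 0.0869]
tcp_rot: [0.999, 0.046, -0.002, 0.0]
contact_force: [-0.7, -0.4, -0.6]
opening: 0.347
finger_force: 25.0
rot [-0.   0.2 -0.1] shift [  3.6   1.9 101.9] r 0.516
```

```bash
python3 -m creep '[{"x":3.6,"y":1.9,"z":0,"rx":0,"ry":0,"rz":0,"grip":0.2},{"x":0,"y":0,"z":25,"rx":0,"ry":0,"rz":0,"grip":0.2},{"x":0,"y":0,"z":25,"rx":0,"ry":0,"rz":0,"grip":0.2},{"x":0,"y":0,"z":20,"rx":0,"ry":0,"rz":0,"grip":0.2},{"x":0,"y":0,"z":12,"rx":0,"ry":0,"rz":0,"grip":0.2},{"x":0,"y":0,"z":8,"rx":0,"ry":0,"rz":0,"grip":0.2},{"x":0,"y":0,"z":6,"rx":0,"ry":0,"rz":0,"grip":0.2},{"x":0,"y":0,"z":4,"rx":0,"ry":0,"rz":0,"grip":0.2},{"x":0,"y":0,"z":0,"rx":0,"ry":0,"rz":0,"grip":0.2},{"x":0,"y":0,"z":0,"rx":0,"ry":0,"rz":0,"grip":0.2}]'
python3 go.py .5108 -.0748 -.017 5.3
```

```text
time: 30.27
eef_pos: [0.5107, -0.074, -0.0126]
tcp_rot: [0.999, 0.046, -0.001, 0.0]
contact_force: [0.2, -1.5, -0.4]
opening: 0.349
finger_force: 24.9
rot [-0.   0.1 -0. ] shift [0.  0.8 4.4] r 0.516
```

```bash
python3 -m creep '[{"x":0,"y":0.8,"z":2,"rx":0,"ry":0,"rz":0,"grip":0.2},{"x":0,"y":0,"z":2,"rx":0,"ry":0,"rz":0,"grip":0.2},{"x":0,"y":0,"z":1,"rx":0,"ry":0,"rz":0,"grip":0.2},{"x":0,"y":0,"z":0,"rx":0,"ry":0,"rz":0,"grip":0.2},{"x":0,"y":0,"z":0,"rx":0,"ry":0,"rz":0,"grip":0.2},{"x":0,"y":0,"z":0,"rx":0,"ry":0,"rz":0,"grip":0.2},{"x":0,"y":0,"z":0,"rx":0,"ry":0,"rz":0,"grip":0.2},{"x":0,"y":0,"z":0,"rx":0,"ry":0,"rz":0,"grip":0.2},{"x":0,"y":0,"z":0,"rx":0,"ry":0,"rz":0,"grip":0.2},{"x":0,"y":0,"z":0,"rx":0,"ry":0,"rz":0,"grip":0.2}]'
```

```text
time: 31.1
eef_pos: [0.51, -0.0745, -0.0182]
tcp_rot: [0.999, 0.046, -0.002, -0.0]
contact_force: [-0.0, -0.3, -1.2]
opening: 0.353
finger_force: 24.9
```

```bash
python3 -m creep '[{"x":0,"y":0,"z":1,"rx":0,"ry":0,"rz":0,"grip":0.2},{"x":0,"y":0,"z":1,"rx":0,"ry":0,"rz":0,"grip":0.2},{"x":0,"y":0,"z":0,"rx":0,"ry":0,"rz":0,"grip":0.2},{"x":0,"y":0,"z":0,"rx":0,"ry":0,"rz":0,"grip":0.2},{"x":0,"y":0,"z":0,"rx":0,"ry":0,"rz":0,"grip":0.2},{"x":0,"y":0,"z":0,"rx":0,"ry":0,"rz":0,"grip":0.2},{"x":0,"y":0,"z":0,"rx":0,"ry":0,"rz":0,"grip":0.2},{"x":0,"y":0,"z":0,"rx":0,"ry":0,"rz":0,"grip":0.2},{"x":0,"y":0,"z":0,"rx":0,"ry":0,"rz":0,"grip":0.2},{"x":0,"y":0,"z":0,"rx":0,"ry":0,"rz":0,"grip":0.2}]'
```

```text
time: 31.93
eef_pos: [0.5102, -0.0745, -0.0195]
tcp_rot: [0.999, 0.046, -0.002, -0.0]
contact_force: [-2.1, 0.3, 5.0]
opening: 0.347
finger_force: 25.4
```

```bash
python3 -m creep '[{"x":0,"y":0,"z":0,"rx":0,"ry":0,"rz":0,"grip":0.7},{"x":0,"y":0,"z":0,"rx":0,"ry":0,"rz":0,"grip":0.7},{"x":0,"y":0,"z":0,"rx":0,"ry":0,"rz":0,"grip":0.7},{"x":0,"y":0,"z":-15,"rx":0,"ry":0,"rz":0,"grip":0.7},{"x":0,"y":0,"z":-30,"rx":0,"ry":0,"rz":0,"grip":0.7},{"x":0,"y":0,"z":-35,"rx":0,"ry":0,"rz":0,"grip":1},{"x":0,"y":0,"z":-35,"rx":0,"ry":0,"rz":0,"grip":1},{"x":0,"y":-35,"z":0,"rx":0,"ry":0,"rz":0,"grip":1},{"x":0,"y":-35,"z":0,"rx":0,"ry":0,"rz":0,"grip":1},{"x":0,"y":0,"z":0,"rx":0,"ry":0,"rz":0,"grip":1}]' 40
cat > m3.py <<'E'
from h import *; from meas import *
d=lambda z,roi,nm,lo=RED[0],hi=RED[1]: [print(nm,ce,st[2:],cast(t,*ce,z).round(4)) for ce,st,m in blobs(t["color"],lo,hi,60,roi)]
d(.01,(385,135,445,235),"blue",(105,100,40),(125,255,255))
d(.027,(330,165,370,205),"carton")
d(.077,(330,130,400,165),"redfar"); d(.077,(330,195,400,230),"rednear"); d(.087,(405,185,440,225),"red1")
E
python3 m3.py
```

```text
time: 32.77
eef_pos: [0.5033, -0.0008, 0.0952]
tcp_rot: [0.999, 0.048, -0.002, -0.001]
contact_force: [-1.3, 1.3, -0.6]
opening: 0.996
finger_force: 0.0
blue [409.2 160.8] [ 21  20 324] [ 0.573  -0.2454  0.01  ]
blue [412.2 184.3] [ 21  20 321] [ 0.5078 -0.2493  0.01  ]
carton [347.8 184.2] [ 13  25 232] [ 0.5093 -0.0761  0.027 ]
redfar [356.3 147.5] [ 16  20 256] [ 0.5939 -0.0983  0.077 ]
rednear [353.7 210.8] [ 20  20 302] [ 0.4301 -0.085   0.077 ]
red1 [422.9 203. ] [ 21  21 343] [ 0.4435 -0.2554  0.087 ]
```

```bash
python3 go.py .4305 -.0846 .095 3.4
python3 -m creep '[{"x":-26,"y":26,"z":0,"rx":0,"ry":0,"rz":2,"grip":1},{"x":-26,"y":27,"z":0,"rx":0,"ry":0,"rz":0,"grip":1},{"x":-26,"y":27,"z":0,"rx":0,"ry":0,"rz":0,"grip":1},{"x":0,"y":0,"z":0,"rx":0,"ry":0,"rz":0,"grip":1},{"x":0,"y":0,"z":0,"rx":0,"ry":0,"rz":0,"grip":1},{"x":0,"y":0,"z":0,"rx":0,"ry":0,"rz":0,"grip":1},{"x":0,"y":0,"z":0,"rx":0,"ry":0,"rz":0,"grip":1},{"x":0,"y":0,"z":0,"rx":0,"ry":0,"rz":0,"grip":1},{"x":0,"y":0,"z":0,"rx":0,"ry":0,"rz":0,"grip":1},{"x":0,"y":0,"z":0,"rx":0,"ry":0,"rz":0,"grip":1}]'
python3 go.py .4305 -.0846 -.001 3.4
```

```text
rot [-0.   0.2  2. ] shift [-77.8  76.2  -0.5] r 0.439
time: 33.7
eef_pos: [0.432, -0.0894, 0.0949]
tcp_rot: [1.0, 0.029, -0.002, -0.0]
contact_force: [-0.6, 0.1, -0.4]
opening: 0.998
finger_force: 0.0
rot [-0.   0.2 -0. ] shift [-1.2 -4.9 95.9] r 0.439
```

```bash
python3 -m creep '[{"x":-1.2,"y":-4.9,"z":0,"rx":0,"ry":0,"rz":0,"grip":1},{"x":0,"y":0,"z":15,"rx":0,"ry":0,"rz":0,"grip":1},{"x":0,"y":0,"z":25,"rx":0,"ry":0,"rz":0,"grip":1},{"x":0,"y":0,"z":25,"rx":0,"ry":0,"rz":0,"grip":1},{"x":0,"y":0,"z":20,"rx":0,"ry":0,"rz":0,"grip":1},{"x":0,"y":0,"z":10,"rx":0,"ry":0,"rz":0,"grip":1},{"x":0,"y":0,"z":0,"rx":0,"ry":0,"rz":0,"grip":1},{"x":0,"y":0,"z":0,"rx":0,"ry":0,"rz":0,"grip":0.6},{"x":0,"y":0,"z":0,"rx":0,"ry":0,"rz":0,"grip":0.6},{"x":0,"y":0,"z":0,"rx":0,"ry":0,"rz":0,"grip":0.6}]' 40
```

```text
time: 34.53
eef_pos: [0.4316, -0.0857, 0.002]
tcp_rot: [1.0, 0.029, -0.0, 0.0]
contact_force: [-0.2, -0.6, -1.4]
opening: 0.667
finger_force: 43.0
```

```bash
python3 -m creep '[{"x":0,"y":0,"z":0,"rx":0,"ry":0,"rz":0,"grip":0.55},{"x":0,"y":0,"z":-10,"rx":0,"ry":0,"rz":0,"grip":0.55},{"x":0,"y":0,"z":-25,"rx":0,"ry":0,"rz":0,"grip":0.55},{"x":0,"y":0,"z":-30,"rx":0,"ry":0,"rz":0,"grip":0.55},{"x":0,"y":0,"z":-30,"rx":0,"ry":0,"rz":0,"grip":0.55},{"x":0,"y":0,"z":-20,"rx":0,"ry":0,"rz":0,"grip":0.55},{"x":0,"y":0,"z":0,"rx":0,"ry":0,"rz":0,"grip":0.55},{"x":0,"y":0,"z":0,"rx":0,"ry":0,"rz":0,"grip":0.55},{"x":0,"y":0,"z":0,"rx":0,"ry":0,"rz":0,"grip":0.55},{"x":0,"y":0,"z":0,"rx":0,"ry":0,"rz":0,"grip":0.55}]' 50
python3 go.py .5078 -.2493 .117 3.4
```

```text
time: 35.37
eef_pos: [0.4285, -0.0844, 0.1127]
tcp_rot: [1.0, 0.029, -0.004, -0.001]
contact_force: [-0.6, 0.4, -3.6]
opening: 0.662
finger_force: 54.3
rot [-0.1  0.4 -0.1] shift [ 69.4 169.3  -4.3] r 0.566
```

```bash
python3 -m creep '[{"x":7,"y":17,"z":-4,"rx":0,"ry":0,"rz":0,"grip":0.55},{"x":10,"y":25,"z":0,"rx":0,"ry":0,"rz":0,"grip":0.55},{"x":12,"y":29,"z":0,"rx":0,"ry":0,"rz":0,"grip":0.55},{"x":12,"y":29,"z":0,"rx":0,"ry":0,"rz":0,"grip":0.55},{"x":12,"y":29,"z":0,"rx":0,"ry":0,"rz":0,"grip":0.55},{"x":10,"y":25,"z":0,"rx":0,"ry":0,"rz":0,"grip":0.55},{"x":7,"y":15,"z":0,"rx":0,"ry":0,"rz":0,"grip":0.55},{"x":0,"y":0,"z":0,"rx":0,"ry":0,"rz":0,"grip":0.55},{"x":0,"y":0,"z":0,"rx":0,"ry":0,"rz":0,"grip":0.55},{"x":0,"y":0,"z":0,"rx":0,"ry":0,"rz":0,"grip":0.55}]'
python3 go.py .5085 -.2493 .017 3.4
```

```text
time: 36.2
eef_pos: [0.5085, -0.2486, 0.1167]
tcp_rot: [1.0, 0.029, -0.003, -0.002]
contact_force: [-1.2, 0.9, -2.1]
opening: 0.664
finger_force: 54.4
rot [-0.2  0.4 -0.1] shift [-0.1  0.7 99.7] r 0.566
```

```bash
python3 -m creep '[{"x":0,"y":0.7,"z":15,"rx":0,"ry":0,"rz":0,"grip":0.55},{"x":0,"y":0,"z":25,"rx":0,"ry":0,"rz":0,"grip":0.55},{"x":0,"y":0,"z":25,"rx":0,"ry":0,"rz":0,"grip":0.55},{"x":0,"y":0,"z":18,"rx":0,"ry":0,"rz":0,"grip":0.55},{"x":0,"y":0,"z":10,"rx":0,"ry":0,"rz":0,"grip":0.55},{"x":0,"y":0,"z":6,"rx":0,"ry":0,"rz":0,"grip":0.55},{"x":0,"y":0,"z":0,"rx":0,"ry":0,"rz":0,"grip":0.55},{"x":0,"y":0,"z":0,"rx":0,"ry":0,"rz":0,"grip":0.55},{"x":0,"y":0,"z":0,"rx":0,"ry":0,"rz":0,"grip":0.55},{"x":0,"y":0,"z":0,"rx":0,"ry":0,"rz":0,"grip":0.55}]'
python3 go.py .5085 -.2493 .012 3.4
```

```text
time: 37.03
eef_pos: [0.5106, -0.2513, 0.0213]
tcp_rot: [1.0, 0.029, -0.001, 0.001]
contact_force: [-0.2, -0.5, -2.2]
opening: 0.668
finger_force: 54.4
rot [ 0.1  0.1 -0.1] shift [-2.  -2.1  9.3] r 0.566
```

```bash
python3 -m creep '[{"x":-2,"y":-2,"z":2,"rx":0,"ry":0,"rz":0,"grip":0.55},{"x":0,"y":0,"z":2,"rx":0,"ry":0,"rz":0,"grip":0.55},{"x":0,"y":0,"z":2,"rx":0,"ry":0,"rz":0,"grip":0.55},{"x":0,"y":0,"z":1.5,"rx":0,"ry":0,"rz":0,"grip":0.55},{"x":0,"y":0,"z":1,"rx":0,"ry":0,"rz":0,"grip":0.55},{"x":0,"y":0,"z":0,"rx":0,"ry":0,"rz":0,"grip":0.55},{"x":0,"y":0,"z":0,"rx":0,"ry":0,"rz":0,"grip":0.55},{"x":0,"y":0,"z":0,"rx":0,"ry":0,"rz":0,"grip":0.55},{"x":0,"y":0,"z":0,"rx":0,"ry":0,"rz":0,"grip":0.55},{"x":0,"y":0,"z":0,"rx":0,"ry":0,"rz":0,"grip":0.55}]'
python3 go.py .5085 -.2493 .012 3.4
```

```text
time: 37.87
eef_pos: [0.5075, -0.2486, 0.0121]
tcp_rot: [1.0, 0.029, -0.002, -0.0]
contact_force: [-2.5, 2.5, 5.9]
opening: 0.668
finger_force: 55.2
rot [-0.   0.2 -0.1] shift [1.  0.7 0.1] r 0.566
```

```bash
python3 -m creep '[{"x":0,"y":0,"z":0,"rx":0,"ry":0,"rz":0,"grip":0.9},{"x":0,"y":0,"z":0,"rx":0,"ry":0,"rz":0,"grip":1},{"x":0,"y":0,"z":0,"rx":0,"ry":0,"rz":0,"grip":1},{"x":0,"y":0,"z":-20,"rx":0,"ry":0,"rz":0,"grip":1},{"x":0,"y":0,"z":-40,"rx":0,"ry":0,"rz":0,"grip":1},{"x":0,"y":0,"z":-40,"rx":0,"ry":0,"rz":0,"grip":1},{"x":19,"y":-30,"z":0,"rx":0,"ry":0,"rz":0,"grip":1},{"x":19,"y":-30,"z":0,"rx":0,"ry":0,"rz":0,"grip":1},{"x":19,"y":-30,"z":0,"rx":0,"ry":0,"rz":0,"grip":1},{"x":19,"y":-30,"z":0,"rx":0,"ry":0,"rz":0,"grip":1}]' 50
python3 -m creep '[{"x":19,"y":-29,"z":0,"rx":0,"ry":0,"rz":0,"grip":1},{"x":0,"y":0,"z":0,"rx":0,"ry":0,"rz":0,"grip":1},{"x":0,"y":0,"z":0,"rx":0,"ry":0,"rz":0,"grip":1},{"x":0,"y":0,"z":0,"rx":0,"ry":0,"rz":0,"grip":1},{"x":0,"y":0,"z":0,"rx":0,"ry":0,"rz":0,"grip":1},{"x":0,"y":0,"z":0,"rx":0,"ry":0,"rz":0,"grip":1},{"x":0,"y":0,"z":0,"rx":0,"ry":0,"rz":0,"grip":1},{"x":0,"y":0,"z":0,"rx":0,"ry":0,"rz":0,"grip":1},{"x":0,"y":0,"z":0,"rx":0,"ry":0,"rz":0,"grip":1},{"x":0,"y":0,"z":0,"rx":0,"ry":0,"rz":0,"grip":1}]'
python3 m3.py; python3 go.py .5938 -.0945 .0 3.4
```

```text
time: 38.7
eef_pos: [0.5776, -0.1236, 0.1114]
tcp_rot: [1.0, 0.028, -0.001, 0.0]
contact_force: [0.3, -0.0, -0.1]
opening: 0.997
finger_force: 0.0
time: 39.53
eef_pos: [0.594, -0.0949, 0.111]
tcp_rot: [1.0, 0.028, -0.002, -0.0]
contact_force: [-0.8, -0.5, -0.1]
opening: 1.0
finger_force: 0.0
blue [408.9 160.3] [ 21  20 304] [ 0.5744 -0.2447  0.01  ]
red1 [422.9 202.9] [ 21  22 349] [ 0.4437 -0.2555  0.087 ]
rot [-0.   0.2 -0.1] shift [ -0.2  -0.2 111. ] r 0.601
```

```bash
python3 -m creep '[{"x":0,"y":0,"z":20,"rx":0,"ry":0,"rz":0,"grip":1},{"x":0,"y":0,"z":25,"rx":0,"ry":0,"rz":0,"grip":1},{"x":0,"y":0,"z":25,"rx":0,"ry":0,"rz":0,"grip":1},{"x":0,"y":0,"z":25,"rx":0,"ry":0,"rz":0,"grip":1},{"x":0,"y":0,"z":14,"rx":0,"ry":0,"rz":0,"grip":1},{"x":0,"y":0,"z":0,"rx":0,"ry":0,"rz":0,"grip":1},{"x":0,"y":0,"z":0,"rx":0,"ry":0,"rz":0,"grip":0.55},{"x":0,"y":0,"z":0,"rx":0,"ry":0,"rz":0,"grip":0.55},{"x":0,"y":0,"z":0,"rx":0,"ry":0,"rz":0,"grip":0.55},{"x":0,"y":0,"z":0,"rx":0,"ry":0,"rz":0,"grip":0.55}]' 50
python3 -m creep '[{"x":0,"y":0,"z":0,"rx":0,"ry":0,"rz":0,"grip":0.55},{"x":0,"y":0,"z":-10,"rx":0,"ry":0,"rz":0,"grip":0.55},{"x":0,"y":0,"z":-25,"rx":0,"ry":0,"rz":0,"grip":0.55},{"x":0,"y":0,"z":-30,"rx":0,"ry":0,"rz":0,"grip":0.55},{"x":0,"y":0,"z":-30,"rx":0,"ry":0,"rz":0,"grip":0.55},{"x":0,"y":0,"z":-20,"rx":0,"ry":0,"rz":0,"grip":0.55},{"x":0,"y":0,"z":0,"rx":0,"ry":0,"rz":0,"grip":0.55},{"x":0,"y":0,"z":0,"rx":0,"ry":0,"rz":0,"grip":0.55},{"x":0,"y":0,"z":0,"rx":0,"ry":0,"rz":0,"grip":0.55},{"x":0,"y":0,"z":0,"rx":0,"ry":0,"rz":0,"grip":0.55}]'
python3 go.py .5733 -.2452 .117 3.4
```

```text
time: 40.47
eef_pos: [0.5959, -0.0952, 0.0046]
tcp_rot: [1.0, 0.029, 0.001, 0.001]
contact_force: [0.5, -1.0, 2.4]
opening: 0.658
finger_force: 53.8
time: 41.3
eef_pos: [0.592, -0.0938, 0.1139]
tcp_rot: [1.0, 0.029, -0.004, -0.001]
contact_force: [-1.2, -0.3, -2.7]
opening: 0.66
finger_force: 54.1
rot [-0.1  0.5 -0.1] shift [-27.6 150.   -3.1] r 0.624
```

```bash
python3 -m creep '[{"x":-3,"y":14,"z":-3,"rx":0,"ry":0,"rz":0,"grip":0.55},{"x":-4,"y":22,"z":0,"rx":0,"ry":0,"rz":0,"grip":0.55},{"x":-4.5,"y":27,"z":0,"rx":0,"ry":0,"rz":0,"grip":0.55},{"x":-4.5,"y":28,"z":0,"rx":0,"ry":0,"rz":0,"grip":0.55},{"x":-4,"y":27,"z":0,"rx":0,"ry":0,"rz":0,"grip":0.55},{"x":-4,"y":20,"z":0,"rx":0,"ry":0,"rz":0,"grip":0.55},{"x":-2,"y":12,"z":0,"rx":0,"ry":0,"rz":0,"grip":0.55},{"x":0,"y":0,"z":0,"rx":0,"ry":0,"rz":0,"grip":0.55},{"x":0,"y":0,"z":0,"rx":0,"ry":0,"rz":0,"grip":0.55},{"x":0,"y":0,"z":0,"rx":0,"ry":0,"rz":0,"grip":0.55}]'
python3 -m creep '[{"x":0,"y":0,"z":15,"rx":0,"ry":0,"rz":0,"grip":0.55},{"x":0,"y":0,"z":25,"rx":0,"ry":0,"rz":0,"grip":0.55},{"x":0,"y":0,"z":20,"rx":0,"ry":0,"rz":0,"grip":0.55},{"x":0,"y":0,"z":12,"rx":0,"ry":0,"rz":0,"grip":0.55},{"x":0,"y":0,"z":8,"rx":0,"ry":0,"rz":0,"grip":0.55},{"x":0,"y":0,"z":0,"rx":0,"ry":0,"rz":0,"grip":0.55},{"x":0,"y":0,"z":0,"rx":0,"ry":0,"rz":0,"grip":0.55},{"x":0,"y":0,"z":0,"rx":0,"ry":0,"rz":0,"grip":0.55},{"x":0,"y":0,"z":0,"rx":0,"ry":0,"rz":0,"grip":0.55},{"x":0,"y":0,"z":0,"rx":0,"ry":0,"rz":0,"grip":0.55}]'
python3 go.py .575 -.2452 .0146 3.4
```

```text
time: 42.13
eef_pos: [0.5764, -0.2447, 0.1192]
tcp_rot: [1.0, 0.029, -0.002, -0.001]
contact_force: [-0.0, 0.6, -2.0]
opening: 0.661
finger_force: 54.2
time: 42.97
eef_pos: [0.5773, -0.2463, 0.0415]
tcp_rot: [1.0, 0.029, -0.001, 0.001]
contact_force: [-0.1, 0.0, -2.1]
opening: 0.655
finger_force: 54.2
rot [ 0.1  0.1 -0.1] shift [-2.2 -1.2 26.9] r 0.625
```

```bash
python3 -m creep '[{"x":-2,"y":-1.2,"z":6,"rx":0,"ry":0,"rz":0,"grip":0.55},{"x":0,"y":0,"z":6,"rx":0,"ry":0,"rz":0,"grip":0.55},{"x":0,"y":0,"z":5,"rx":0,"ry":0,"rz":0,"grip":0.55},{"x":0,"y":0,"z":4,"rx":0,"ry":0,"rz":0,"grip":0.55},{"x":0,"y":0,"z":3,"rx":0,"ry":0,"rz":0,"grip":0.55},{"x":0,"y":0,"z":2,"rx":0,"ry":0,"rz":0,"grip":0.55},{"x":0,"y":0,"z":1.5,"rx":0,"ry":0,"rz":0,"grip":0.55},{"x":0,"y":0,"z":0,"rx":0,"ry":0,"rz":0,"grip":0.55},{"x":0,"y":0,"z":0,"rx":0,"ry":0,"rz":0,"grip":0.55},{"x":0,"y":0,"z":0,"rx":0,"ry":0,"rz":0,"grip":0.55}]'
python3 go.py .575 -.2452 .0146 3.4
```

```text
time: 43.8
eef_pos: [0.5745, -0.2444, 0.0144]
tcp_rot: [1.0, 0.029, -0.002, -0.001]
contact_force: [-4.2, 1.8, 7.3]
opening: 0.662
finger_force: 55.1
rot [-0.1  0.2 -0.1] shift [ 0.5  0.9 -0.2] r 0.625
```

```bash
python3 -m creep '[{"x":0,"y":0,"z":0,"rx":0,"ry":0,"rz":0,"grip":0.9},{"x":0,"y":0,"z":0,"rx":0,"ry":0,"rz":0,"grip":1},{"x":0,"y":0,"z":0,"rx":0,"ry":0,"rz":0,"grip":1},{"x":0,"y":0,"z":-20,"rx":0,"ry":0,"rz":0,"grip":1},{"x":0,"y":0,"z":-40,"rx":0,"ry":0,"rz":0,"grip":1},{"x":0,"y":0,"z":-40,"rx":0,"ry":0,"rz":0,"grip":1},{"x":-4,"y":-40,"z":-20,"rx":0,"ry":0,"rz":0,"grip":0.9},{"x":-4,"y":-40,"z":-20,"rx":0,"ry":0,"rz":0,"grip":0.8},{"x":-4,"y":-40,"z":0,"rx":0,"ry":0,"rz":0,"grip":0.8},{"x":-4,"y":-40,"z":0,"rx":0,"ry":0,"rz":0,"grip":0.8}]' 50
python3 -m creep '[{"x":-4,"y":-40,"z":0,"rx":0,"ry":0,"rz":-7,"grip":0.8},{"x":-4,"y":-40,"z":0,"rx":0,"ry":0,"rz":-7,"grip":0.8},{"x":-10,"y":-35,"z":0,"rx":0,"ry":0,"rz":-7,"grip":0.8},{"x":-16,"y":-30,"z":0,"rx":0,"ry":0,"rz":-7,"grip":0.8},{"x":-20,"y":-20,"z":0,"rx":0,"ry":0,"rz":-7,"grip":0.8},{"x":0,"y":0,"z":0,"rx":0,"ry":0,"rz":-7,"grip":0.8},{"x":0,"y":0,"z":0,"rx":0,"ry":0,"rz":-7,"grip":0.8},{"x":0,"y":0,"z":0,"rx":0,"ry":0,"rz":-7,"grip":0.8},{"x":0,"y":0,"z":0,"rx":0,"ry":0,"rz":-7,"grip":0.8},{"x":0,"y":0,"z":0,"rx":0,"ry":0,"rz":-7,"grip":0.8}]'
cat > m4.py <<'E'
from h import *; from meas import *; from cab import cabf
both("R",*RED,.087,(395,140,440,225),(260,170,375,240),60)
for ce,st,m in blobs(t["color"],(20,120,120),(34,255,255),100,(180,150,280,225)): print("Y",ce,st,cast(t,*ce,.0905).round(4),cabf(cast(t,*ce,.0905)).round(1))
both("Yb",(20,120,120),(34,255,255),.0905,(180,160,275,215),(180,200,320,330),100)
cv2.imwrite("pics/t6.png",np.hstack([cv2.resize(t["color"][130:230,170:290],None,fx=4,fy=4,interpolation=2),cv2.resize(s["color"][180:280,240:320],None,fx=4,fy=4,interpolation=2)]))
E
python3 m4.py
```

```text
time: 44.63
eef_pos: [0.5515, -0.0909, 0.152]
tcp_rot: [1.0, 0.028, 0.001, 0.001]
contact_force: [0.2, 0.4, -0.3]
opening: 0.799
finger_force: 0.0
time: 45.47
eef_pos: [0.4589, 0.0447, 0.1502]
tcp_rot: [0.801, 0.599, -0.001, -0.001]
contact_force: [0.8, 0.0, -0.1]
opening: 0.801
finger_force: 0.0
R [414.6 152.2] cast [ 0.574  -0.2437  0.087 ] scene [334.4 184. ] tri [ 0.5409 -0.2522  0.0882] err 0.0662
R [417.8 177.7] cast [ 0.5078 -0.2473  0.087 ] scene [334.4 184. ] tri [ 0.5058 -0.2476  0.088 ] err 0.0037
R [423.  202.8] cast [ 0.4439 -0.2557  0.087 ] scene [353.4 187.1] tri [ 0.4427 -0.2561  0.0869] err 0.0027
Y [225.8 194.8] [216 185  20  20 304] [0.477  0.2326 0.0905] [-20.1   0.4]
Y [199.8 195.1] [190 186  20  19 303] [0.478  0.2977 0.0905] [-23.6  65.5]
Yb [225.8 194.8] cast [0.477  0.2326 0.0905] scene [260.2 252.1] tri [0.4752 0.2313 0.0931] err 0.0028
Yb [199.8 195.1] cast [0.478  0.2977 0.0905] scene [260.2 252.1] tri [0.457  0.2798 0.1281] err 0.0287
```

View pics/t6.png

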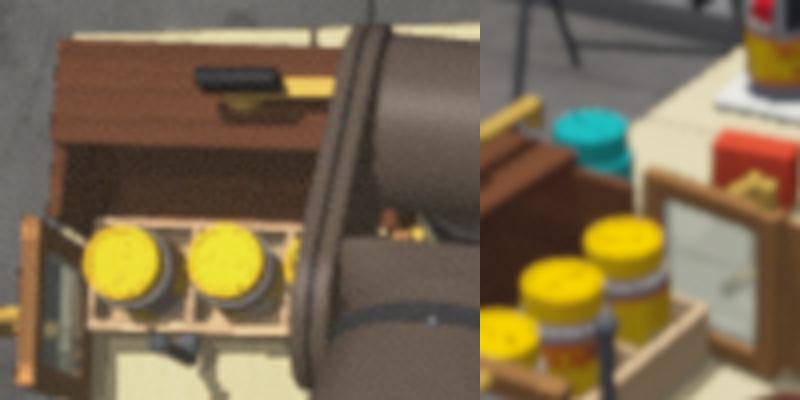

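The crop shows three yellow lids in the fully pulled-out tray: (199.8,195), (225.8,195) and one partly behind the arm. The leaf, carton and red jars stand as placed. Starting with the middle yellow jar.

```bash
python3 go.py .4762 .232 .15 86
python3 -m creep '[{"x":0,"y":0,"z":0,"rx":0,"ry":0,"rz":-6.2,"grip":0.8},{"x":0,"y":0,"z":0,"rx":0,"ry":0,"rz":-6.2,"grip":0.8},{"x":37,"y":1,"z":0,"rx":0,"ry":0,"rz":0,"grip":0.8},{"x":37,"y":1,"z":0,"rx":0,"ry":0,"rz":0,"grip":0.8},{"x":37,"y":1,"z":0,"rx":0,"ry":0,"rz":0,"grip":0.8},{"x":37,"y":0,"z":0,"rx":0,"ry":0,"rz":0,"grip":0.8},{"x":37,"y":0,"z":0,"rx":0,"ry":0,"rz":0,"grip":0.8},{"x":0,"y":0,"z":0,"rx":0,"ry":0,"rz":0,"grip":0.8},{"x":0,"y":0,"z":0,"rx":0,"ry":0,"rz":0,"grip":0.8},{"x":0,"y":0,"z":0,"rx":0,"ry":0,"rz":0,"grip":0.8}]' 40
python3 go.py .4762 .232 .018 86
```

```text
rot [ -0.2   0.  -12.7] shift [1.881e+02 4.200e+00 1.000e-01] r 0.53
time: 46.4
eef_pos: [0.4756, 0.2287, 0.1498]
tcp_rot: [0.734, 0.68, -0.002, -0.001]
contact_force: [-0.4, 0.4, 0.4]
opening: 0.8
finger_force: 0.0
rot [-0.2  0.  -0.4] shift [  3.3   0.4 131.8] r 0.53
```

```bash
python3 -m creep '[{"x":3.3,"y":0.4,"z":15,"rx":0,"ry":0,"rz":0,"grip":0.8},{"x":0,"y":0,"z":30,"rx":0,"ry":0,"rz":0,"grip":0.8},{"x":0,"y":0,"z":30,"rx":0,"ry":0,"rz":0,"grip":0.8},{"x":0,"y":0,"z":25,"rx":0,"ry":0,"rz":0,"grip":0.8},{"x":0,"y":0,"z":20,"rx":0,"ry":0,"rz":0,"grip":0.8},{"x":0,"y":0,"z":10,"rx":0,"ry":0,"rz":0,"grip":0.8},{"x":0,"y":0,"z":0,"rx":0,"ry":0,"rz":0,"grip":0.5},{"x":0,"y":0,"z":0,"rx":0,"ry":0,"rz":0,"grip":0.5},{"x":0,"y":0,"z":0,"rx":0,"ry":0,"rz":0,"grip":0.5},{"x":0,"y":0,"z":0,"rx":0,"ry":0,"rz":0,"grip":0.5}]' 40
python3 -m creep '[{"x":0,"y":0,"z":0,"rx":0,"ry":0,"rz":0,"grip":0.45},{"x":0,"y":0,"z":-10,"rx":0,"ry":0,"rz":0,"grip":0.45},{"x":0,"y":0,"z":-25,"rx":0,"ry":0,"rz":0,"grip":0.45},{"x":0,"y":0,"z":-30,"rx":0,"ry":0,"rz":0,"grip":0.45},{"x":0,"y":0,"z":-30,"rx":0,"ry":0,"rz":0,"grip":0.45},{"x":0,"y":0,"z":-30,"rx":0,"ry":0,"rz":0,"grip":0.45},{"x":0,"y":0,"z":-15,"rx":0,"ry":0,"rz":0,"grip":0.45},{"x":0,"y":0,"z":0,"rx":0,"ry":0,"rz":0,"grip":0.45},{"x":0,"y":0,"z":0,"rx":0,"ry":0,"rz":0,"grip":0.45},{"x":0,"y":0,"z":0,"rx":0,"ry":0,"rz":0,"grip":0.45}]' 50
python3 m4.py | grep -v R; python3 go.py .5408 -.2464 .16 3.4
```

```text
time: 47.23
eef_pos: [0.4771, 0.2322, 0.0214]
tcp_rot: [0.733, 0.68, -0.0, -0.001]
contact_force: [-0.1, 0.1, -0.7]
opening: 0.598
finger_force: 41.8
time: 48.07
eef_pos: [0.4754, 0.232, 0.1588]
tcp_rot: [0.733, 0.68, -0.002, -0.002]
contact_force: [-0.1, 0.3, -2.9]
opening: 0.59
finger_force: 55.2
Y [254.9 151.5] [241 150  29   5 115] [0.5869 0.1601 0.0905] [ 94.6 -64.4]
Y [250.  195.6] [241 187  19  19 283] [0.4733 0.1721 0.0905] [-19.6 -60.2]
Yb [250.  195.6] cast [0.4733 0.1721 0.0905] scene [275.4 241.4] tri [0.4716 0.1711 0.0922] err 0.0029
rot [-0.3  0.4 82.3] shift [ 37.4 481.3  -2.2] r 0.594
```

```bash
python3 -m creep '[{"x":0,"y":0,"z":0,"rx":0,"ry":0,"rz":6.9,"grip":0.45},{"x":0,"y":0,"z":0,"rx":0,"ry":0,"rz":6.9,"grip":0.45},{"x":0,"y":0,"z":0,"rx":0,"ry":0,"rz":6.9,"grip":0.45},{"x":0,"y":0,"z":0,"rx":0,"ry":0,"rz":6.9,"grip":0.45},{"x":0,"y":0,"z":0,"rx":0,"ry":0,"rz":6.9,"grip":0.45},{"x":0,"y":0,"z":0,"rx":0,"ry":0,"rz":6.9,"grip":0.45},{"x":0,"y":0,"z":0,"rx":0,"ry":0,"rz":6.9,"grip":0.45},{"x":0,"y":0,"z":0,"rx":0,"ry":0,"rz":6.9,"grip":0.45},{"x":0,"y":0,"z":0,"rx":0,"ry":0,"rz":6.9,"grip":0.45},{"x":0,"y":0,"z":0,"rx":0,"ry":0,"rz":6.9,"grip":0.45}]'
python3 -m creep '[{"x":0,"y":10,"z":0,"rx":0,"ry":0,"rz":6.9,"grip":0.45},{"x":0,"y":20,"z":0,"rx":0,"ry":0,"rz":6.4,"grip":0.45},{"x":3,"y":30,"z":0,"rx":0,"ry":0,"rz":0,"grip":0.45},{"x":3,"y":38,"z":0,"rx":0,"ry":0,"rz":0,"grip":0.45},{"x":3,"y":38,"z":0,"rx":0,"ry":0,"rz":0,"grip":0.45},{"x":3,"y":38,"z":0,"rx":0,"ry":0,"rz":0,"grip":0.45},{"x":3,"y":38,"z":0,"rx":0,"ry":0,"rz":0,"grip":0.45},{"x":3,"y":38,"z":0,"rx":0,"ry":0,"rz":0,"grip":0.45},{"x":3,"y":38,"z":0,"rx":0,"ry":0,"rz":0,"grip":0.45},{"x":3,"y":38,"z":0,"rx":0,"ry":0,"rz":0,"grip":0.45}]'
python3 -m creep '[{"x":3,"y":38,"z":0,"rx":0,"ry":0,"rz":0,"grip":0.45},{"x":3,"y":38,"z":0,"rx":0,"ry":0,"rz":0,"grip":0.45},{"x":3,"y":34,"z":0,"rx":0,"ry":0,"rz":0,"grip":0.45},{"x":3,"y":25,"z":0,"rx":0,"ry":0,"rz":0,"grip":0.45},{"x":0,"y":14,"z":0,"rx":0,"ry":0,"rz":0,"grip":0.45},{"x":0,"y":6,"z":0,"rx":0,"ry":0,"rz":0,"grip":0.45},{"x":0,"y":0,"z":0,"rx":0,"ry":0,"rz":0,"grip":0.45},{"x":0,"y":0,"z":0,"rx":0,"ry":0,"rz":0,"grip":0.45},{"x":0,"y":0,"z":0,"rx":0,"ry":0,"rz":0,"grip":0.45},{"x":0,"y":0,"z":0,"rx":0,"ry":0,"rz":0,"grip":0.45}]'
python3 go.py .5408 -.2464 .102 3.4
```

```text
time: 49.0
eef_pos: [0.4753, 0.2319, 0.158]
tcp_rot: [0.99, 0.142, -0.004, -0.0]
contact_force: [0.3, -0.2, -1.2]
opening: 0.591
finger_force: 55.2
time: 49.83
eef_pos: [0.523, -0.0927, 0.158]
tcp_rot: [1.0, 0.029, -0.003, -0.001]
contact_force: [1.2, 0.8, -2.2]
opening: 0.587
finger_force: 55.2
time: 50.67
eef_pos: [0.5452, -0.2435, 0.1596]
tcp_rot: [1.0, 0.03, -0.002, -0.0]
contact_force: [0.8, -0.5, -0.5]
opening: 0.593
finger_force: 55.2
rot [-0.1  0.2  0.1] shift [-4.6  2.6 57.6] r 0.594
```

```bash
python3 -m creep '[{"x":-4.4,"y":2.6,"z":8,"rx":0,"ry":0,"rz":0,"grip":0.45},{"x":0,"y":0,"z":14,"rx":0,"ry":0,"rz":0,"grip":0.45},{"x":0,"y":0,"z":14,"rx":0,"ry":0,"rz":0,"grip":0.45},{"x":0,"y":0,"z":8,"rx":0,"ry":0,"rz":0,"grip":0.45},{"x":0,"y":0,"z":5,"rx":0,"ry":0,"rz":0,"grip":0.45},{"x":0,"y":0,"z":0,"rx":0,"ry":0,"rz":0,"grip":0.45},{"x":0,"y":0,"z":0,"rx":0,"ry":0,"rz":0,"grip":0.45},{"x":0,"y":0,"z":0,"rx":0,"ry":0,"rz":0,"grip":0.45},{"x":0,"y":0,"z":0,"rx":0,"ry":0,"rz":0,"grip":0.45},{"x":0,"y":0,"z":0,"rx":0,"ry":0,"rz":0,"grip":0.45}]'
python3 go.py .5408 -.2464 .102 3.4
```

```text
time: 51.5
eef_pos: [0.5413, -0.2484, 0.1116]
tcp_rot: [1.0, 0.03, -0.001, 0.0]
contact_force: [-0.1, 0.6, -1.6]
opening: 0.593
finger_force: 55.2
rot [ 0.   0.1 -0. ] shift [-0.4 -2.   9.6] r 0.594
```

```bash
python3 -m creep '[{"x":-0.4,"y":-2,"z":2,"rx":0,"ry":0,"rz":0,"grip":0.45},{"x":0,"y":0,"z":2,"rx":0,"ry":0,"rz":0,"grip":0.45},{"x":0,"y":0,"z":2,"rx":0,"ry":0,"rz":0,"grip":0.45},{"x":0,"y":0,"z":1.5,"rx":0,"ry":0,"rz":0,"grip":0.45},{"x":0,"y":0,"z":1.5,"rx":0,"ry":0,"rz":0,"grip":0.45},{"x":0,"y":0,"z":0,"rx":0,"ry":0,"rz":0,"grip":0.45},{"x":0,"y":0,"z":0,"rx":0,"ry":0,"rz":0,"grip":0.45},{"x":0,"y":0,"z":0,"rx":0,"ry":0,"rz":0,"grip":0.45},{"x":0,"y":0,"z":0,"rx":0,"ry":0,"rz":0,"grip":0.45},{"x":0,"y":0,"z":0,"rx":0,"ry":0,"rz":0,"grip":0.45}]'
python3 go.py .5408 -.2464 .102 3.4
```

```text
time: 52.33
eef_pos: [0.5404, -0.2461, 0.1019]
tcp_rot: [1.0, 0.03, -0.002, -0.0]
contact_force: [-0.1, 0.5, -1.9]
opening: 0.588
finger_force: 55.2
rot [-0.   0.2 -0. ] shift [ 0.4  0.3 -0.1] r 0.594
```

Not yet in contact. Going down in 1 mm steps.

```bash
python3 -m creep '[{"x":0,"y":0,"z":1,"rx":0,"ry":0,"rz":0,"grip":0.45},{"x":0,"y":0,"z":1,"rx":0,"ry":0,"rz":0,"grip":0.45},{"x":0,"y":0,"z":0,"rx":0,"ry":0,"rz":0,"grip":0.45},{"x":0,"y":0,"z":0,"rx":0,"ry":0,"rz":0,"grip":0.45},{"x":0,"y":0,"z":0,"rx":0,"ry":0,"rz":0,"grip":0.45},{"x":0,"y":0,"z":0,"rx":0,"ry":0,"rz":0,"grip":0.45},{"x":0,"y":0,"z":0,"rx":0,"ry":0,"rz":0,"grip":0.45},{"x":0,"y":0,"z":0,"rx":0,"ry":0,"rz":0,"grip":0.45},{"x":0,"y":0,"z":0,"rx":0,"ry":0,"rz":0,"grip":0.45},{"x":0,"y":0,"z":0,"rx":0,"ry":0,"rz":0,"grip":0.45}]'
```

```text
time: 53.17
eef_pos: [0.5406, -0.2463, 0.1002]
tcp_rot: [1.0, 0.029, -0.001, 0.0]
contact_force: [0.1, 0.3, 2.3]
opening: 0.588
finger_force: 55.6
```

```bash
python3 -m creep '[{"x":0,"y":0,"z":0,"rx":0,"ry":0,"rz":0,"grip":0.7},{"x":0,"y":0,"z":0,"rx":0,"ry":0,"rz":0,"grip":0.8},{"x":0,"y":0,"z":0,"rx":0,"ry":0,"rz":0,"grip":0.8},{"x":0,"y":0,"z":-15,"rx":0,"ry":0,"rz":0,"grip":0.8},{"x":0,"y":0,"z":-30,"rx":0,"ry":0,"rz":0,"grip":0.8},{"x":0,"y":0,"z":-40,"rx":0,"ry":0,"rz":0,"grip":0.8},{"x":0,"y":0,"z":-20,"rx":0,"ry":0,"rz":0,"grip":0.8},{"x":-3,"y":-38,"z":0,"rx":0,"ry":0,"rz":0,"grip":0.8},{"x":-3,"y":-38,"z":0,"rx":0,"ry":0,"rz":0,"grip":0.8},{"x":-3,"y":-38,"z":0,"rx":0,"ry":0,"rz":0,"grip":0.8}]'
python3 -m creep '[{"x":-3,"y":-40,"z":0,"rx":0,"ry":0,"rz":0,"grip":0.8},{"x":-3,"y":-40,"z":0,"rx":0,"ry":0,"rz":0,"grip":0.8},{"x":-3,"y":-40,"z":0,"rx":0,"ry":0,"rz":-7,"grip":0.8},{"x":-8,"y":-39,"z":0,"rx":0,"ry":0,"rz":-7,"grip":0.8},{"x":-13,"y":-38,"z":0,"rx":0,"ry":0,"rz":-7,"grip":0.8},{"x":-18,"y":-35,"z":10,"rx":0,"ry":0,"rz":-7,"grip":0.8},{"x":0,"y":0,"z":10,"rx":0,"ry":0,"rz":-7,"grip":0.8},{"x":0,"y":0,"z":10,"rx":0,"ry":0,"rz":-7,"grip":0.8},{"x":0,"y":0,"z":10,"rx":0,"ry":0,"rz":-7,"grip":0.8},{"x":0,"y":0,"z":10,"rx":0,"ry":0,"rz":-7,"grip":0.8}]'
cat > m5.py <<'E'
import sys
from h import *; from meas import *
z=float(sys.argv[1]) if len(sys.argv)>1 else .1715
Y=((20,120,120),(34,255,255))
both("R",*RED,.087,(395,140,445,225),(260,170,375,240),60)
both("Y",*Y,z,(395,130,445,225),(290,120,375,200),40)
E
python3 m5.py; python3 go.py .4725 .1713 .16 86
```

```text
time: 54.0
eef_pos: [0.5245, -0.132, 0.205]
tcp_rot: [1.0, 0.029, -0.002, -0.0]
contact_force: [0.5, 1.1, -0.1]
opening: 0.802
finger_force: 0.0
time: 54.83
eef_pos: [0.4386, 0.0806, 0.1545]
tcp_rot: [0.867, 0.498, -0.002, -0.001]
contact_force: [0.3, -0.7, 1.2]
opening: 0.8
finger_force: 0.0
R [410.5 148.5] cast [ 0.584 -0.234  0.087] scene [334.7 184.4] tri [ 0.5429 -0.2432  0.092 ] err 0.0797
R [417.8 179.4] cast [ 0.5035 -0.247   0.087 ] scene [334.7 184.4] tri [ 0.503  -0.2471  0.0871] err 0.001
R [423.  202.8] cast [ 0.4439 -0.2557  0.087 ] scene [353.5 187. ] tri [ 0.4425 -0.2561  0.0873] err 0.0029
Y [423.7 154.5] cast [ 0.543  -0.2447  0.1715] scene [326.8 156.2] tri [ 0.5372 -0.2443  0.1779] err 0.0082
rot [ -0.4   0.1 -26.6] shift [93.1 28.7 -7. ] r 0.503
```

```bash
python3 -m creep '[{"x":0,"y":0,"z":0,"rx":0,"ry":0,"rz":-6.7,"grip":0.8},{"x":0,"y":0,"z":0,"rx":0,"ry":0,"rz":-6.7,"grip":0.8},{"x":0,"y":0,"z":0,"rx":0,"ry":0,"rz":-6.7,"grip":0.8},{"x":0,"y":0,"z":0,"rx":0,"ry":0,"rz":-6.5,"grip":0.8},{"x":31,"y":9.5,"z":-3,"rx":0,"ry":0,"rz":0,"grip":0.8},{"x":31,"y":9.5,"z":-3,"rx":0,"ry":0,"rz":0,"grip":0.8},{"x":31,"y":9.5,"z":0,"rx":0,"ry":0,"rz":0,"grip":0.8},{"x":0,"y":0,"z":0,"rx":0,"ry":0,"rz":0,"grip":0.8},{"x":0,"y":0,"z":0,"rx":0,"ry":0,"rz":0,"grip":0.8},{"x":0,"y":0,"z":0,"rx":0,"ry":0,"rz":0,"grip":0.8}]' 40
python3 go.py .4725 .1713 .020 86
```

```text
time: 55.77
eef_pos: [0.4739, 0.1707, 0.1611]
tcp_rot: [0.732, 0.681, -0.002, -0.001]
contact_force: [-0.8, -0.6, 0.3]
opening: 0.799
finger_force: 0.0
rot [-0.2  0.  -0.1] shift [  0.5  -1.5 141.1] r 0.503
```

```bash
python3 -m creep '[{"x":0.5,"y":-1.5,"z":15,"rx":0,"ry":0,"rz":0,"grip":0.8},{"x":0,"y":0,"z":32,"rx":0,"ry":0,"rz":0,"grip":0.8},{"x":0,"y":0,"z":32,"rx":0,"ry":0,"rz":0,"grip":0.8},{"x":0,"y":0,"z":28,"rx":0,"ry":0,"rz":0,"grip":0.8},{"x":0,"y":0,"z":20,"rx":0,"ry":0,"rz":0,"grip":0.8},{"x":0,"y":0,"z":12,"rx":0,"ry":0,"rz":0,"grip":0.8},{"x":0,"y":0,"z":0,"rx":0,"ry":0,"rz":0,"grip":0.5},{"x":0,"y":0,"z":0,"rx":0,"ry":0,"rz":0,"grip":0.5},{"x":0,"y":0,"z":0,"rx":0,"ry":0,"rz":0,"grip":0.5},{"x":0,"y":0,"z":0,"rx":0,"ry":0,"rz":0,"grip":0.5}]' 40
python3 -m creep '[{"x":0,"y":0,"z":0,"rx":0,"ry":0,"rz":0,"grip":0.45},{"x":0,"y":0,"z":-10,"rx":0,"ry":0,"rz":0,"grip":0.45},{"x":0,"y":0,"z":-25,"rx":0,"ry":0,"rz":0,"grip":0.45},{"x":0,"y":0,"z":-30,"rx":0,"ry":0,"rz":0,"grip":0.45},{"x":0,"y":0,"z":-30,"rx":0,"ry":0,"rz":0,"grip":0.45},{"x":0,"y":0,"z":-30,"rx":0,"ry":0,"rz":0,"grip":0.45},{"x":0,"y":0,"z":-15,"rx":0,"ry":0,"rz":0,"grip":0.45},{"x":0,"y":0,"z":0,"rx":0,"ry":0,"rz":0,"grip":0.45},{"x":0,"y":0,"z":0,"rx":0,"ry":0,"rz":0,"grip":0.45},{"x":0,"y":0,"z":0,"rx":0,"ry":0,"rz":0,"grip":0.45}]' 50
python3 go.py .4754 -.2514 .16 3.4
```

```text
time: 56.6
eef_pos: [0.4735, 0.1716, 0.0237]
tcp_rot: [0.732, 0.682, 0.0, -0.0]
contact_force: [-0.7, 0.6, -1.2]
opening: 0.604
finger_force: 41.9
time: 57.43
eef_pos: [0.4716, 0.1715, 0.1609]
tcp_rot: [0.731, 0.682, -0.002, -0.002]
contact_force: [0.8, -0.8, -2.7]
opening: 0.6
finger_force: 53.8
rot [-0.2  0.3 82.6] shift [-21.3 422.4   0.9] r 0.538
```

```bash
python3 -m creep '[{"x":0,"y":0,"z":0,"rx":0,"ry":0,"rz":6.9,"grip":0.45},{"x":0,"y":0,"z":0,"rx":0,"ry":0,"rz":6.9,"grip":0.45},{"x":0,"y":0,"z":0,"rx":0,"ry":0,"rz":6.9,"grip":0.45},{"x":0,"y":0,"z":0,"rx":0,"ry":0,"rz":6.9,"grip":0.45},{"x":0,"y":0,"z":0,"rx":0,"ry":0,"rz":6.9,"grip":0.45},{"x":0,"y":0,"z":0,"rx":0,"ry":0,"rz":6.9,"grip":0.45},{"x":0,"y":0,"z":0,"rx":0,"ry":0,"rz":6.9,"grip":0.45},{"x":0,"y":0,"z":0,"rx":0,"ry":0,"rz":6.9,"grip":0.45},{"x":0,"y":0,"z":0,"rx":0,"ry":0,"rz":6.9,"grip":0.45},{"x":0,"y":0,"z":0,"rx":0,"ry":0,"rz":6.9,"grip":0.45}]'
python3 -m creep '[{"x":0,"y":10,"z":0,"rx":0,"ry":0,"rz":6.9,"grip":0.45},{"x":0,"y":20,"z":0,"rx":0,"ry":0,"rz":6.7,"grip":0.45},{"x":-2,"y":30,"z":0,"rx":0,"ry":0,"rz":0,"grip":0.45},{"x":-2,"y":38,"z":0,"rx":0,"ry":0,"rz":0,"grip":0.45},{"x":-2,"y":38,"z":0,"rx":0,"ry":0,"rz":0,"grip":0.45},{"x":-2,"y":38,"z":0,"rx":0,"ry":0,"rz":0,"grip":0.45},{"x":-2,"y":38,"z":0,"rx":0,"ry":0,"rz":0,"grip":0.45},{"x":-2,"y":38,"z":0,"rx":0,"ry":0,"rz":0,"grip":0.45},{"x":-2,"y":38,"z":0,"rx":0,"ry":0,"rz":0,"grip":0.45},{"x":-2,"y":38,"z":0,"rx":0,"ry":0,"rz":0,"grip":0.45}]'
python3 -m creep '[{"x":-3,"y":35,"z":0,"rx":0,"ry":0,"rz":0,"grip":0.45},{"x":-2,"y":26,"z":0,"rx":0,"ry":0,"rz":0,"grip":0.45},{"x":0,"y":20,"z":0,"rx":0,"ry":0,"rz":0,"grip":0.45},{"x":0,"y":10,"z":0,"rx":0,"ry":0,"rz":0,"grip":0.45},{"x":0,"y":5,"z":0,"rx":0,"ry":0,"rz":0,"grip":0.45},{"x":0,"y":0,"z":0,"rx":0,"ry":0,"rz":0,"grip":0.45},{"x":0,"y":0,"z":0,"rx":0,"ry":0,"rz":0,"grip":0.45},{"x":0,"y":0,"z":0,"rx":0,"ry":0,"rz":0,"grip":0.45},{"x":0,"y":0,"z":0,"rx":0,"ry":0,"rz":0,"grip":0.45},{"x":0,"y":0,"z":0,"rx":0,"ry":0,"rz":0,"grip":0.45}]'
python3 go.py .4754 -.2514 .1035 3.4
```

```text
time: 58.27
eef_pos: [0.471, 0.1714, 0.1594]
tcp_rot: [0.989, 0.145, -0.004, -0.0]
contact_force: [-0.3, 0.8, -1.4]
opening: 0.594
finger_force: 53.8
time: 59.1
eef_pos: [0.4789, -0.1551, 0.1595]
tcp_rot: [1.0, 0.029, -0.004, -0.001]
contact_force: [-0.2, -0.3, -1.8]
opening: 0.597
finger_force: 53.8
time: 59.93
eef_pos: [0.4814, -0.2492, 0.162]
tcp_rot: [1.0, 0.03, -0.002, -0.0]
contact_force: [0.2, 0.2, -2.1]
opening: 0.598
finger_force: 53.8
rot [-0.   0.2  0.1] shift [-6.1  1.8 58.5] r 0.538
```

```bash
python3 -m creep '[{"x":-6,"y":1.8,"z":0,"rx":0,"ry":0,"rz":0,"grip":0.45},{"x":0,"y":0,"z":12,"rx":0,"ry":0,"rz":0,"grip":0.45},{"x":0,"y":0,"z":16,"rx":0,"ry":0,"rz":0,"grip":0.45},{"x":0,"y":0,"z":12,"rx":0,"ry":0,"rz":0,"grip":0.45},{"x":0,"y":0,"z":8,"rx":0,"ry":0,"rz":0,"grip":0.45},{"x":0,"y":0,"z":4,"rx":0,"ry":0,"rz":0,"grip":0.45},{"x":0,"y":0,"z":0,"rx":0,"ry":0,"rz":0,"grip":0.45},{"x":0,"y":0,"z":0,"rx":0,"ry":0,"rz":0,"grip":0.45},{"x":0,"y":0,"z":0,"rx":0,"ry":0,"rz":0,"grip":0.45},{"x":0,"y":0,"z":0,"rx":0,"ry":0,"rz":0,"grip":0.45}]'
python3 go.py .4754 -.2514 .1035 3.4
```

```text
time: 60.77
eef_pos: [0.4758, -0.2528, 0.1109]
tcp_rot: [1.0, 0.03, -0.001, 0.0]
contact_force: [-1.0, 0.1, -0.9]
opening: 0.598
finger_force: 53.8
rot [ 0.   0.1 -0. ] shift [-0.3 -1.4  7.4] r 0.538
```

```bash
python3 -m creep '[{"x":-0.3,"y":-1.4,"z":2,"rx":0,"ry":0,"rz":0,"grip":0.45},{"x":0,"y":0,"z":2,"rx":0,"ry":0,"rz":0,"grip":0.45},{"x":0,"y":0,"z":2,"rx":0,"ry":0,"rz":0,"grip":0.45},{"x":0,"y":0,"z":1,"rx":0,"ry":0,"rz":0,"grip":0.45},{"x":0,"y":0,"z":1,"rx":0,"ry":0,"rz":0,"grip":0.45},{"x":0,"y":0,"z":0,"rx":0,"ry":0,"rz":0,"grip":0.45},{"x":0,"y":0,"z":0,"rx":0,"ry":0,"rz":0,"grip":0.45},{"x":0,"y":0,"z":0,"rx":0,"ry":0,"rz":0,"grip":0.45},{"x":0,"y":0,"z":0,"rx":0,"ry":0,"rz":0,"grip":0.45},{"x":0,"y":0,"z":0,"rx":0,"ry":0,"rz":0,"grip":0.45}]'
```

```text
time: 61.6
eef_pos: [0.4748, -0.251, 0.1021]
tcp_rot: [1.0, 0.03, -0.002, -0.0]
contact_force: [-1.1, -0.3, -0.4]
opening: 0.597
finger_force: 53.9
```

```bash
python3 -m creep '[{"x":0,"y":0,"z":0.8,"rx":0,"ry":0,"rz":0,"grip":0.45},{"x":0,"y":0,"z":0,"rx":0,"ry":0,"rz":0,"grip":0.45},{"x":0,"y":0,"z":0,"rx":0,"ry":0,"rz":0,"grip":0.45},{"x":0,"y":0,"z":0,"rx":0,"ry":0,"rz":0,"grip":0.45},{"x":0,"y":0,"z":0,"rx":0,"ry":0,"rz":0,"grip":0.45},{"x":0,"y":0,"z":0,"rx":0,"ry":0,"rz":0,"grip":0.45},{"x":0,"y":0,"z":0,"rx":0,"ry":0,"rz":0,"grip":0.45},{"x":0,"y":0,"z":0,"rx":0,"ry":0,"rz":0,"grip":0.45},{"x":0,"y":0,"z":0,"rx":0,"ry":0,"rz":0,"grip":0.45},{"x":0,"y":0,"z":0,"rx":0,"ry":0,"rz":0,"grip":0.45}]'
```

```text
time: 62.43
eef_pos: [0.4751, -0.2513, 0.102]
tcp_rot: [1.0, 0.03, -0.001, 0.0]
contact_force: [-1.9, 0.7, 5.4]
opening: 0.597
finger_force: 54.5
```

```bash
python3 -m creep '[{"x":0,"y":0,"z":0,"rx":0,"ry":0,"rz":0,"grip":0.7},{"x":0,"y":0,"z":0,"rx":0,"ry":0,"rz":0,"grip":0.8},{"x":0,"y":0,"z":0,"rx":0,"ry":0,"rz":0,"grip":0.8},{"x":0,"y":0,"z":-15,"rx":0,"ry":0,"rz":0,"grip":0.8},{"x":0,"y":0,"z":-30,"rx":0,"ry":0,"rz":0,"grip":0.8},{"x":0,"y":0,"z":-40,"rx":0,"ry":0,"rz":0,"grip":0.8},{"x":0,"y":0,"z":-20,"rx":0,"ry":0,"rz":0,"grip":0.8},{"x":3,"y":-38,"z":0,"rx":0,"ry":0,"rz":0,"grip":0.8},{"x":3,"y":-40,"z":0,"rx":0,"ry":0,"rz":0,"grip":0.8},{"x":3,"y":-40,"z":0,"rx":0,"ry":0,"rz":0,"grip":0.8}]'
python3 -m creep '[{"x":0,"y":-40,"z":0,"rx":0,"ry":0,"rz":0,"grip":0.8},{"x":0,"y":-40,"z":0,"rx":0,"ry":0,"rz":0,"grip":0.8},{"x":0,"y":-40,"z":0,"rx":0,"ry":0,"rz":0,"grip":0.8},{"x":0,"y":-40,"z":0,"rx":0,"ry":0,"rz":0,"grip":0.8},{"x":0,"y":-40,"z":0,"rx":0,"ry":0,"rz":0,"grip":0.8},{"x":0,"y":-40,"z":0,"rx":0,"ry":0,"rz":0,"grip":0.8},{"x":0,"y":-40,"z":0,"rx":0,"ry":0,"rz":0,"grip":0.8},{"x":0,"y":-40,"z":0,"rx":0,"ry":0,"rz":0,"grip":0.8},{"x":0,"y":-40,"z":0,"rx":0,"ry":0,"rz":-7,"grip":0.8},{"x":0,"y":-40,"z":0,"rx":0,"ry":0,"rz":-7,"grip":0.8}]'
python3 -m creep '[{"x":0,"y":0,"z":0,"rx":0,"ry":0,"rz":-7,"grip":0.8},{"x":0,"y":0,"z":0,"rx":0,"ry":0,"rz":-7,"grip":0.8},{"x":0,"y":0,"z":0,"rx":0,"ry":0,"rz":-7,"grip":0.8},{"x":0,"y":0,"z":0,"rx":0,"ry":0,"rz":-7,"grip":0.8},{"x":0,"y":0,"z":0,"rx":0,"ry":0,"rz":-7,"grip":0.8},{"x":0,"y":0,"z":0,"rx":0,"ry":0,"rz":-7,"grip":0.8},{"x":0,"y":0,"z":0,"rx":0,"ry":0,"rz":-7,"grip":0.8},{"x":0,"y":0,"z":0,"rx":0,"ry":0,"rz":-7,"grip":0.8},{"x":0,"y":0,"z":0,"rx":0,"ry":0,"rz":-7,"grip":0.8},{"x":0,"y":0,"z":0,"rx":0,"ry":0,"rz":-5.6,"grip":0.8}]'
python3 m5.py; python3 m4.py|grep Y; python3 go.py .4775 .2975 .16 86
```

```text
time: 63.27
eef_pos: [0.4772, -0.1319, 0.2064]
tcp_rot: [1.0, 0.028, -0.001, -0.0]
contact_force: [0.7, 0.5, -0.8]
opening: 0.799
finger_force: 0.0
time: 64.1
eef_pos: [0.4485, 0.2682, 0.206]
tcp_rot: [0.988, 0.154, -0.001, -0.0]
contact_force: [1.2, -0.9, -0.4]
opening: 0.797
finger_force: 0.0
time: 64.93
eef_pos: [0.4485, 0.2661, 0.2058]
tcp_rot: [0.73, 0.684, -0.001, -0.001]
contact_force: [0.4, -0.7, -0.2]
opening: 0.798
finger_force: 0.0
R [410.5 148.6] cast [ 0.5837 -0.234   0.087 ] scene [313.7 180.8] tri [ 0.5778 -0.235   0.0901] err 0.0104
R [413.4 176.9] cast [ 0.5102 -0.2365  0.087 ] scene [333.6 184.9] tri [ 0.5061 -0.2372  0.0888] err 0.0077
R [423.1 205.3] cast [ 0.4377 -0.2555  0.087 ] scene [354.  187.6] tri [ 0.4384 -0.2556  0.0859] err 0.0011
Y [423.7 154.5] cast [ 0.543  -0.2447  0.1715] scene [324.9 157.7] tri [ 0.5414 -0.2452  0.1714] err 0.0033
Y [428.8 183.4] cast [ 0.4743 -0.2514  0.1715] scene [345.2 160.6] tri [ 0.4735 -0.2517  0.1714] err 0.0018
Y [254.9 151.5] [241 150  29   5 113] [0.5869 0.1601 0.0905] [ 94.6 -64.4]
Y [201.2 194.7] [193 186  17  19 253] [0.4789 0.2942 0.0905] [-22.4  62. ]
Yb [201.2 194.7] cast [0.4789 0.2942 0.0905] scene [244.2 263.4] tri [0.4765 0.2919 0.0961] err 0.0028
rot [-0.2  0.  -0.2] shift [33.4 26.6 46. ] r 0.563
```

```bash
python3 -m creep '[{"x":16,"y":13,"z":20,"rx":0,"ry":0,"rz":0,"grip":0.8},{"x":16.5,"y":13.5,"z":26,"rx":0,"ry":0,"rz":0,"grip":0.8},{"x":0,"y":0,"z":0,"rx":0,"ry":0,"rz":0,"grip":0.8},{"x":0,"y":0,"z":0,"rx":0,"ry":0,"rz":0,"grip":0.8},{"x":0,"y":0,"z":0,"rx":0,"ry":0,"rz":0,"grip":0.8},{"x":0,"y":0,"z":0,"rx":0,"ry":0,"rz":0,"grip":0.8},{"x":0,"y":0,"z":0,"rx":0,"ry":0,"rz":0,"grip":0.8},{"x":0,"y":0,"z":0,"rx":0,"ry":0,"rz":0,"grip":0.8},{"x":0,"y":0,"z":0,"rx":0,"ry":0,"rz":0,"grip":0.8},{"x":0,"y":0,"z":0,"rx":0,"ry":0,"rz":0,"grip":0.8}]' 40
python3 go.py .4778 .297 .020 86
```

```text
time: 65.97
eef_pos: [0.4774, 0.2966, 0.161]
tcp_rot: [0.732, 0.682, -0.001, -0.001]
contact_force: [0.4, 0.1, 0.4]
opening: 0.8
finger_force: 0.0
rot [-0.1 -0.  -0. ] shift [  0.5   0.4 141. ] r 0.563
```

```bash
python3 -m creep '[{"x":0.5,"y":0.4,"z":15,"rx":0,"ry":0,"rz":0,"grip":0.8},{"x":0,"y":0,"z":32,"rx":0,"ry":0,"rz":0,"grip":0.8},{"x":0,"y":0,"z":32,"rx":0,"ry":0,"rz":0,"grip":0.8},{"x":0,"y":0,"z":28,"rx":0,"ry":0,"rz":0,"grip":0.8},{"x":0,"y":0,"z":20,"rx":0,"ry":0,"rz":0,"grip":0.8},{"x":0,"y":0,"z":12,"rx":0,"ry":0,"rz":0,"grip":0.8},{"x":0,"y":0,"z":0,"rx":0,"ry":0,"rz":0,"grip":0.5},{"x":0,"y":0,"z":0,"rx":0,"ry":0,"rz":0,"grip":0.5},{"x":0,"y":0,"z":0,"rx":0,"ry":0,"rz":0,"grip":0.5},{"x":0,"y":0,"z":0,"rx":0,"ry":0,"rz":0,"grip":0.5}]' 40
python3 -m creep '[{"x":0,"y":0,"z":0,"rx":0,"ry":0,"rz":0,"grip":0.45},{"x":0,"y":0,"z":-10,"rx":0,"ry":0,"rz":0,"grip":0.45},{"x":0,"y":0,"z":-25,"rx":0,"ry":0,"rz":0,"grip":0.45},{"x":0,"y":0,"z":-35,"rx":0,"ry":0,"rz":0,"grip":0.45},{"x":0,"y":0,"z":-40,"rx":0,"ry":0,"rz":0,"grip":0.45},{"x":0,"y":0,"z":-40,"rx":0,"ry":0,"rz":0,"grip":0.45},{"x":0,"y":0,"z":-35,"rx":0,"ry":0,"rz":0,"grip":0.45},{"x":0,"y":0,"z":-25,"rx":0,"ry":0,"rz":0,"grip":0.45},{"x":0,"y":0,"z":-20,"rx":0,"ry":0,"rz":0,"grip":0.45},{"x":0,"y":0,"z":0,"rx":0,"ry":0,"rz":0,"grip":0.45}]' 50
python3 go.py .5075 -.2485 .25 3.4
```

```text
time: 66.8
eef_pos: [0.4784, 0.2976, 0.0229]
tcp_rot: [0.731, 0.682, 0.0, -0.001]
contact_force: [0.4, 0.9, -2.5]
opening: 0.596
finger_force: 41.8
time: 67.63
eef_pos: [0.4806, 0.2982, 0.259]
tcp_rot: [0.731, 0.682, 0.005, 0.001]
contact_force: [1.2, -0.7, -0.8]
opening: 0.595
finger_force: 54.3
rot [ 0.1 -0.6 82.6] shift [ -5.6 547.4   9. ] r 0.565
```

```bash
python3 -m creep '[{"x":0,"y":0,"z":0,"rx":0,"ry":0,"rz":6.9,"grip":0.45},{"x":0,"y":0,"z":0,"rx":0,"ry":0,"rz":6.9,"grip":0.45},{"x":0,"y":0,"z":0,"rx":0,"ry":0,"rz":6.9,"grip":0.45},{"x":0,"y":0,"z":0,"rx":0,"ry":0,"rz":6.9,"grip":0.45},{"x":0,"y":0,"z":0,"rx":0,"ry":0,"rz":6.9,"grip":0.45},{"x":0,"y":0,"z":0,"rx":0,"ry":0,"rz":6.9,"grip":0.45},{"x":0,"y":0,"z":0,"rx":0,"ry":0,"rz":6.9,"grip":0.45},{"x":0,"y":0,"z":0,"rx":0,"ry":0,"rz":6.9,"grip":0.45},{"x":0,"y":0,"z":0,"rx":0,"ry":0,"rz":6.9,"grip":0.45},{"x":0,"y":0,"z":0,"rx":0,"ry":0,"rz":6.9,"grip":0.45}]'
python3 -m creep '[{"x":0,"y":10,"z":0,"rx":0,"ry":0,"rz":6.9,"grip":0.45},{"x":0,"y":20,"z":0,"rx":0,"ry":0,"rz":6.7,"grip":0.45},{"x":0,"y":30,"z":0,"rx":0,"ry":0,"rz":0,"grip":0.45},{"x":0,"y":38,"z":0,"rx":0,"ry":0,"rz":0,"grip":0.45},{"x":0,"y":38,"z":0,"rx":0,"ry":0,"rz":0,"grip":0.45},{"x":0,"y":38,"z":0,"rx":0,"ry":0,"rz":0,"grip":0.45},{"x":0,"y":38,"z":0,"rx":0,"ry":0,"rz":0,"grip":0.45},{"x":0,"y":38,"z":0,"rx":0,"ry":0,"rz":0,"grip":0.45},{"x":0,"y":38,"z":0,"rx":0,"ry":0,"rz":0,"grip":0.45},{"x":0,"y":38,"z":0,"rx":0,"ry":0,"rz":0,"grip":0.45}]'
python3 -m creep '[{"x":-2,"y":38,"z":0,"rx":0,"ry":0,"rz":0,"grip":0.45},{"x":-2,"y":38,"z":0,"rx":0,"ry":0,"rz":0,"grip":0.45},{"x":0,"y":38,"z":0,"rx":0,"ry":0,"rz":0,"grip":0.45},{"x":0,"y":35,"z":0,"rx":0,"ry":0,"rz":0,"grip":0.45},{"x":0,"y":30,"z":0,"rx":0,"ry":0,"rz":0,"grip":0.45},{"x":0,"y":22,"z":0,"rx":0,"ry":0,"rz":0,"grip":0.45},{"x":0,"y":14,"z":0,"rx":0,"ry":0,"rz":0,"grip":0.45},{"x":0,"y":7,"z":0,"rx":0,"ry":0,"rz":0,"grip":0.45},{"x":0,"y":0,"z":0,"rx":0,"ry":0,"rz":0,"grip":0.45},{"x":0,"y":0,"z":0,"rx":0,"ry":0,"rz":0,"grip":0.45}]'
python3 go.py .5075 -.2485 .186 3.4
```

```text
time: 68.47
eef_pos: [0.4772, 0.2967, 0.2497]
tcp_rot: [0.989, 0.145, -0.003, -0.0]
contact_force: [0.9, -0.2, -1.1]
opening: 0.591
finger_force: 54.2
time: 69.3
eef_pos: [0.5008, -0.0292, 0.2499]
tcp_rot: [1.0, 0.03, -0.002, -0.0]
contact_force: [0.9, -0.2, -1.0]
opening: 0.593
finger_force: 54.2
time: 70.13
eef_pos: [0.5109, -0.2485, 0.2505]
tcp_rot: [1.0, 0.03, -0.002, -0.001]
contact_force: [-0.6, 0.8, -1.8]
opening: 0.593
finger_force: 54.2
rot [-0.1  0.2  0. ] shift [-3.3 -0.2 64.5] r 0.565
```

```bash
python3 -m creep '[{"x":-3,"y":0,"z":6,"rx":0,"ry":0,"rz":0,"grip":0.45},{"x":0,"y":0,"z":14,"rx":0,"ry":0,"rz":0,"grip":0.45},{"x":0,"y":0,"z":16,"rx":0,"ry":0,"rz":0,"grip":0.45},{"x":0,"y":0,"z":12,"rx":0,"ry":0,"rz":0,"grip":0.45},{"x":0,"y":0,"z":6,"rx":0,"ry":0,"rz":0,"grip":0.45},{"x":0,"y":0,"z":3,"rx":0,"ry":0,"rz":0,"grip":0.45},{"x":0,"y":0,"z":0,"rx":0,"ry":0,"rz":0,"grip":0.45},{"x":0,"y":0,"z":0,"rx":0,"ry":0,"rz":0,"grip":0.45},{"x":0,"y":0,"z":0,"rx":0,"ry":0,"rz":0,"grip":0.45},{"x":0,"y":0,"z":0,"rx":0,"ry":0,"rz":0,"grip":0.45}]'
python3 go.py .5075 -.2485 .186 3.4
```

```text
time: 70.97
eef_pos: [0.5083, -0.2501, 0.1951]
tcp_rot: [1.0, 0.03, -0.001, 0.0]
contact_force: [-0.5, -1.4, -2.5]
opening: 0.595
finger_force: 54.2
rot [ 0.   0.1 -0. ] shift [-0.7 -1.6  9.1] r 0.565
```

```bash
python3 -m creep '[{"x":-0.5,"y":-1.5,"z":2,"rx":0,"ry":0,"rz":0,"grip":0.45},{"x":0,"y":0,"z":2,"rx":0,"ry":0,"rz":0,"grip":0.45},{"x":0,"y":0,"z":1.5,"rx":0,"ry":0,"rz":0,"grip":0.45},{"x":0,"y":0,"z":1.5,"rx":0,"ry":0,"rz":0,"grip":0.45},{"x":0,"y":0,"z":1,"rx":0,"ry":0,"rz":0,"grip":0.45},{"x":0,"y":0,"z":0,"rx":0,"ry":0,"rz":0,"grip":0.45},{"x":0,"y":0,"z":0,"rx":0,"ry":0,"rz":0,"grip":0.45},{"x":0,"y":0,"z":0,"rx":0,"ry":0,"rz":0,"grip":0.45},{"x":0,"y":0,"z":0,"rx":0,"ry":0,"rz":0,"grip":0.45},{"x":0,"y":0,"z":0,"rx":0,"ry":0,"rz":0,"grip":0.45}]'
```

```text
time: 71.8
eef_pos: [0.5073, -0.2482, 0.1861]
tcp_rot: [1.0, 0.03, -0.002, -0.0]
contact_force: [0.9, 1.3, -1.2]
opening: 0.591
finger_force: 54.2
```

```bash
python3 -m creep '[{"x":0,"y":0,"z":1,"rx":0,"ry":0,"rz":0,"grip":0.45},{"x":0,"y":0,"z":0,"rx":0,"ry":0,"rz":0,"grip":0.45},{"x":0,"y":0,"z":0,"rx":0,"ry":0,"rz":0,"grip":0.45},{"x":0,"y":0,"z":0,"rx":0,"ry":0,"rz":0,"grip":0.45},{"x":0,"y":0,"z":0,"rx":0,"ry":0,"rz":0,"grip":0.45},{"x":0,"y":0,"z":0,"rx":0,"ry":0,"rz":0,"grip":0.45},{"x":0,"y":0,"z":0,"rx":0,"ry":0,"rz":0,"grip":0.45},{"x":0,"y":0,"z":0,"rx":0,"ry":0,"rz":0,"grip":0.45},{"x":0,"y":0,"z":0,"rx":0,"ry":0,"rz":0,"grip":0.45},{"x":0,"y":0,"z":0,"rx":0,"ry":0,"rz":0,"grip":0.45}]'
```

```text
time: 72.63
eef_pos: [0.5072, -0.2482, 0.185]
tcp_rot: [1.0, 0.029, -0.002, -0.0]
contact_force: [-0.5, -0.2, -2.2]
opening: 0.596
finger_force: 54.2
```

```bash
python3 -m creep '[{"x":0,"y":0,"z":1,"rx":0,"ry":0,"rz":0,"grip":0.45},{"x":0,"y":0,"z":0.5,"rx":0,"ry":0,"rz":0,"grip":0.45},{"x":0,"y":0,"z":0,"rx":0,"ry":0,"rz":0,"grip":0.45},{"x":0,"y":0,"z":0,"rx":0,"ry":0,"rz":0,"grip":0.45},{"x":0,"y":0,"z":0,"rx":0,"ry":0,"rz":0,"grip":0.45},{"x":0,"y":0,"z":0,"rx":0,"ry":0,"rz":0,"grip":0.45},{"x":0,"y":0,"z":0,"rx":0,"ry":0,"rz":0,"grip":0.45},{"x":0,"y":0,"z":0,"rx":0,"ry":0,"rz":0,"grip":0.45},{"x":0,"y":0,"z":0,"rx":0,"ry":0,"rz":0,"grip":0.45},{"x":0,"y":0,"z":0,"rx":0,"ry":0,"rz":0,"grip":0.45}]'
```

```text
time: 73.47
eef_pos: [0.5078, -0.2485, 0.1845]
tcp_rot: [1.0, 0.029, -0.001, 0.0]
contact_force: [0.3, 0.9, 5.5]
opening: 0.591
finger_force: 54.9
```

In contact. I'll release, lift clear, move away and check everything.

```bash
python3 -m creep '[{"x":0,"y":0,"z":0,"rx":0,"ry":0,"rz":0,"grip":0.7},{"x":0,"y":0,"z":0,"rx":0,"ry":0,"rz":0,"grip":0.8},{"x":0,"y":0,"z":0,"rx":0,"ry":0,"rz":0,"grip":0.8},{"x":0,"y":0,"z":-15,"rx":0,"ry":0,"rz":0,"grip":0.8},{"x":0,"y":0,"z":-30,"rx":0,"ry":0,"rz":0,"grip":0.8},{"x":0,"y":0,"z":-40,"rx":0,"ry":0,"rz":0,"grip":0.8},{"x":0,"y":0,"z":-30,"rx":0,"ry":0,"rz":0,"grip":0.8},{"x":0,"y":-38,"z":0,"rx":0,"ry":0,"rz":0,"grip":0.8},{"x":0,"y":-40,"z":0,"rx":0,"ry":0,"rz":0,"grip":0.8},{"x":0,"y":-40,"z":0,"rx":0,"ry":0,"rz":0,"grip":0.8}]'
python3 -m creep '[{"x":0,"y":-40,"z":0,"rx":0,"ry":0,"rz":0,"grip":0.8},{"x":0,"y":-40,"z":0,"rx":0,"ry":0,"rz":0,"grip":0.8},{"x":0,"y":-40,"z":0,"rx":0,"ry":0,"rz":0,"grip":0.8},{"x":0,"y":0,"z":0,"rx":0,"ry":0,"rz":0,"grip":0.8},{"x":0,"y":0,"z":0,"rx":0,"ry":0,"rz":0,"grip":0.8},{"x":0,"y":0,"z":0,"rx":0,"ry":0,"rz":0,"grip":0.8},{"x":0,"y":0,"z":0,"rx":0,"ry":0,"rz":0,"grip":0.8},{"x":0,"y":0,"z":0,"rx":0,"ry":0,"rz":0,"grip":0.8},{"x":0,"y":0,"z":0,"rx":0,"ry":0,"rz":0,"grip":0.8},{"x":0,"y":0,"z":0,"rx":0,"ry":0,"rz":0,"grip":0.8}]'
python3 m5.py .2555; python3 m3.py|grep carton
python3 -c "
from h import *
s=cam('scene');t=cam('top')
cv2.imwrite('pics/end.png',cv2.resize(s['color'][120:310,160:400],None,fx=3.3,fy=3.15,interpolation=2));cv2.imwrite('pics/endt.png',cv2.resize(t['color'][125:295,170:460],None,fx=2.7,fy=2.7,interpolation=2))"
```

```text
time: 74.3
eef_pos: [0.5003, -0.1298, 0.2986]
tcp_rot: [1.0, 0.028, -0.002, -0.0]
contact_force: [1.4, -0.3, -0.4]
opening: 0.797
finger_force: 0.0
time: 75.13
eef_pos: [0.4937, -0.0116, 0.2985]
tcp_rot: [1.0, 0.029, -0.002, -0.0]
contact_force: [0.3, -0.4, -0.5]
opening: 0.797
finger_force: 0.0
R [410.5 148.6] cast [ 0.5837 -0.234   0.087 ] scene [313.8 180.9] tri [ 0.5777 -0.2351  0.0898] err 0.0108
R [411.9 177.6] cast [ 0.5085 -0.2326  0.087 ] scene [333.6 184.9] tri [ 0.5041 -0.233   0.0907] err 0.0074
R [423.1 205.3] cast [ 0.4377 -0.2555  0.087 ] scene [354.  187.7] tri [ 0.4384 -0.2557  0.0856] err 0.001
Y [430.6 156.9] cast [ 0.5131 -0.2374  0.2555] scene [337.2 133.1] tri [ 0.5055 -0.2385  0.259 ] err 0.0136
Y [428.5 185.1] cast [ 0.4527 -0.2286  0.2555] scene [337.2 133.1] tri [ 0.4692 -0.2197  0.2642] err 0.0388
carton [350.2 197.2] [ 11  20 111] [ 0.4741 -0.0811  0.027 ]
```

View pics/end.png

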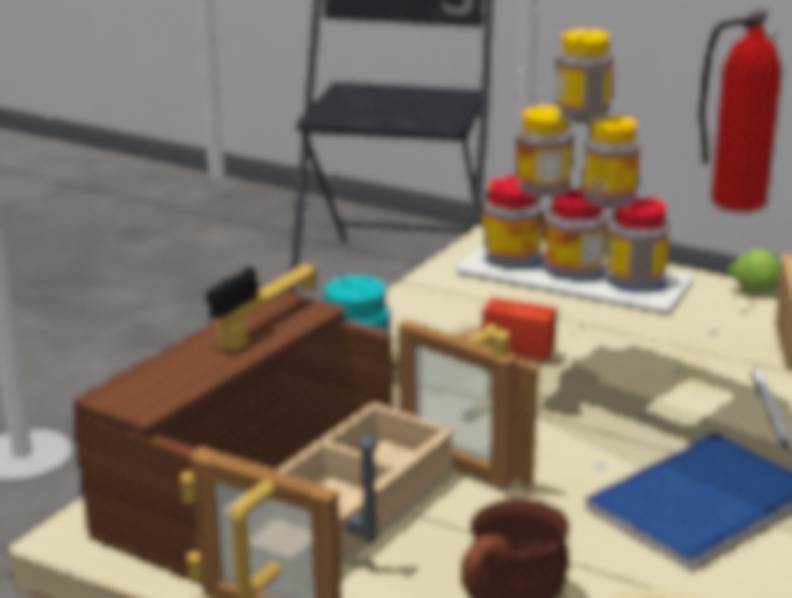

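View pics/endt.png

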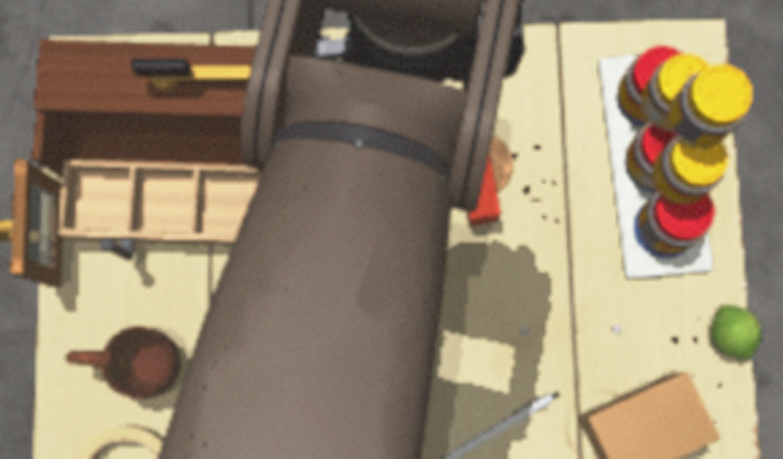

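The end view shows the pyramid standing straight: three reds, two yellows and the crown at crop (585,75). The cabinet is open and the tray is out. In the top view the carton (about (350,197)) now lies partly off the coaster, so it was knocked. I'll clear the view and measure it again.

```bash
python3 -m creep '[{"x":0,"y":-40,"z":0,"rx":0,"ry":0,"rz":0,"grip":0.6},{"x":0,"y":-40,"z":0,"rx":0,"ry":0,"rz":0,"grip":0.6},{"x":0,"y":-40,"z":0,"rx":0,"ry":0,"rz":0,"grip":0.6},{"x":0,"y":-40,"z":0,"rx":0,"ry":0,"rz":0,"grip":0.6},{"x":0,"y":-40,"z":0,"rx":0,"ry":0,"rz":0,"grip":0.6},{"x":0,"y":0,"z":0,"rx":0,"ry":0,"rz":0,"grip":0.6},{"x":0,"y":0,"z":0,"rx":0,"ry":0,"rz":0,"grip":0.6},{"x":0,"y":0,"z":0,"rx":0,"ry":0,"rz":0,"grip":0.6},{"x":0,"y":0,"z":0,"rx":0,"ry":0,"rz":0,"grip":0.6},{"x":0,"y":0,"z":0,"rx":0,"ry":0,"rz":0,"grip":0.6}]'
cat > m6.py <<'E'
from h import *; from meas import *
for ce,st,m in blobs(t["color"],*RED,60,(320,160,385,225)):
    ct=max(cv2.findContours(m.astype('uint8'),0,2)[0],key=cv2.contourArea); r=cv2.minAreaRect(ct); X=np.array([cast(t,*p,.04)[:2] for p in cv2.boxPoints(r)])
    e=[X[i]-X[i-1] for i in (1,2)]; L=max(e,key=np.linalg.norm)
    print("carton",ce,st,r,cast(t,*ce,.023).round(4),"yaw",np.degrees(np.arctan2(L[1],L[0])).round(1),[np.linalg.norm(q).round(3) for q in e])
both("carton",*RED,.023,(320,160,385,225),(290,205,345,245),60)
both("cork",(5,60,100),(17,200,255),.004,(320,160,385,225),(290,220,325,240))
both("Y",(20,120,120),(34,255,255),.2555,(430,130,460,170),(325,120,350,138),40)
E
python3 m6.py
```

```text
time: 76.27
eef_pos: [0.4821, 0.1878, 0.2987]
tcp_rot: [1.0, 0.028, -0.002, -0.0]
contact_force: [0.7, -0.1, -0.4]
opening: 0.602
finger_force: 0.0
carton [347.1 193.2] [340 181  15  26 288] ((347.06756591796875, 193.40542602539062), (24.82424545288086, 11.836727142333984), 80.53767395019531) [ 0.4859 -0.0736  0.023 ] yaw -173.0 [np.float64(0.031), np.float64(0.066)]
carton [347.1 193.2] cast [ 0.4859 -0.0736  0.023 ] scene [318.2 223.5] tri [ 0.4802 -0.0748  0.0293] err 0.0093
cork [347.3 186.9] cast [ 0.5069 -0.076   0.004 ] scene [307.7 226.9] tri [ 0.5074 -0.075   0.0096] err 0.0036
Y [438.2 158.9] cast [ 0.5083 -0.253   0.2555] scene [336.9 133.2] tri [ 0.5074 -0.2539  0.2537] err 0.0029
```

```bash
python3 -m creep '[{"x":0,"y":30,"z":10,"rx":0,"ry":0,"rz":-3.8,"grip":0.6},{"x":4,"y":40,"z":0,"rx":0,"ry":0,"rz":0,"grip":0.6},{"x":5,"y":40,"z":0,"rx":0,"ry":0,"rz":0,"grip":0.6},{"x":5,"y":40,"z":0,"rx":0,"ry":0,"rz":0,"grip":0.6},{"x":5,"y":40,"z":0,"rx":0,"ry":0,"rz":0,"grip":0.6},{"x":5,"y":40,"z":20,"rx":0,"ry":0,"rz":0,"grip":0.6},{"x":5,"y":25,"z":35,"rx":0,"ry":0,"rz":0,"grip":0.6},{"x":0,"y":0,"z":35,"rx":0,"ry":0,"rz":0,"grip":0.6},{"x":0,"y":0,"z":35,"rx":0,"ry":0,"rz":0,"grip":0.6},{"x":0,"y":0,"z":35,"rx":0,"ry":0,"rz":0,"grip":0.6}]' 25
python3 -m creep '[{"x":0,"y":0,"z":20,"rx":0,"ry":0,"rz":0,"grip":0.6},{"x":0,"y":0,"z":0,"rx":0,"ry":0,"rz":0,"grip":0.6},{"x":0,"y":0,"z":0,"rx":0,"ry":0,"rz":0,"grip":0.6},{"x":0,"y":0,"z":0,"rx":0,"ry":0,"rz":0,"grip":0.6},{"x":0,"y":0,"z":0,"rx":0,"ry":0,"rz":0,"grip":0.6},{"x":0,"y":0,"z":0,"rx":0,"ry":0,"rz":0,"grip":0.6},{"x":0,"y":0,"z":0,"rx":0,"ry":0,"rz":0,"grip":0.6},{"x":0,"y":0,"z":0,"rx":0,"ry":0,"rz":0,"grip":0.6},{"x":0,"y":0,"z":0,"rx":0,"ry":0,"rz":0,"grip":0.6},{"x":0,"y":0,"z":0,"rx":0,"ry":0,"rz":0,"grip":0.6}]'
python3 go.py .4855 -.0736 -.015 7
```

```text
time: 77.2
eef_pos: [0.5387, -0.0585, 0.13]
tcp_rot: [0.998, 0.061, -0.001, -0.0]
contact_force: [1.6, 0.4, -0.5]
opening: 0.604
finger_force: 0.0
time: 78.03
eef_pos: [0.5389, -0.0566, 0.1116]
tcp_rot: [0.998, 0.063, -0.002, -0.0]
contact_force: [0.6, -0.6, -0.5]
opening: 0.599
finger_force: 0.0
rot [-0.   0.2  0.2] shift [-55.   10.3 126.6] r 0.491
```

```bash
python3 -m creep '[{"x":-27,"y":5,"z":0,"rx":0,"ry":0,"rz":0,"grip":0.6},{"x":-28,"y":5.3,"z":0,"rx":0,"ry":0,"rz":0,"grip":0.6},{"x":0,"y":0,"z":15,"rx":0,"ry":0,"rz":0,"grip":0.6},{"x":0,"y":0,"z":15,"rx":0,"ry":0,"rz":0,"grip":0.6},{"x":0,"y":0,"z":15,"rx":0,"ry":0,"rz":0,"grip":0.6},{"x":0,"y":0,"z":10,"rx":0,"ry":0,"rz":0,"grip":0.6},{"x":0,"y":0,"z":0,"rx":0,"ry":0,"rz":0,"grip":0.6},{"x":0,"y":0,"z":0,"rx":0,"ry":0,"rz":0,"grip":0.6},{"x":0,"y":0,"z":0,"rx":0,"ry":0,"rz":0,"grip":0.6},{"x":0,"y":0,"z":0,"rx":0,"ry":0,"rz":0,"grip":0.6}]' 25
python3 go.py .4855 -.0736 -.015 7
```

```text
time: 78.87
eef_pos: [0.4862, -0.074, 0.0575]
tcp_rot: [0.998, 0.063, -0.001, 0.0]
contact_force: [-0.1, -0.4, -0.0]
opening: 0.602
finger_force: 0.0
rot [0.  0.1 0.2] shift [-0.7 -0.5 72.5] r 0.491
```

Go down, grip, lift 15 mm.

```bash
python3 -m creep '[{"x":-0.7,"y":-0.5,"z":15,"rx":0,"ry":0,"rz":0,"grip":0.6},{"x":0,"y":0,"z":20,"rx":0,"ry":0,"rz":0,"grip":0.6},{"x":0,"y":0,"z":18,"rx":0,"ry":0,"rz":0,"grip":0.6},{"x":0,"y":0,"z":12,"rx":0,"ry":0,"rz":0,"grip":0.6},{"x":0,"y":0,"z":7,"rx":0,"ry":0,"rz":0,"grip":0.6},{"x":0,"y":0,"z":0,"rx":0,"ry":0,"rz":0,"grip":0.2},{"x":0,"y":0,"z":0,"rx":0,"ry":0,"rz":0,"grip":0.2},{"x":0,"y":0,"z":0,"rx":0,"ry":0,"rz":0,"grip":0.2},{"x":0,"y":0,"z":0,"rx":0,"ry":0,"rz":0,"grip":0.2},{"x":0,"y":0,"z":0,"rx":0,"ry":0,"rz":0,"grip":0.2}]' 25
python3 -m creep '[{"x":0,"y":0,"z":-6,"rx":0,"ry":0,"rz":0,"grip":0.2},{"x":0,"y":0,"z":-9,"rx":0,"ry":0,"rz":0,"grip":0.2},{"x":0,"y":0,"z":0,"rx":0,"ry":0,"rz":0,"grip":0.2},{"x":8,"y":1,"z":0,"rx":0,"ry":0,"rz":0,"grip":0.2},{"x":10,"y":1,"z":0,"rx":0,"ry":0,"rz":0,"grip":0.2},{"x":7,"y":1.5,"z":0,"rx":0,"ry":0,"rz":0,"grip":0.2},{"x":0,"y":0,"z":0,"rx":0,"ry":0,"rz":0,"grip":0.2},{"x":0,"y":0,"z":0,"rx":0,"ry":0,"rz":0,"grip":0.2},{"x":0,"y":0,"z":0,"rx":0,"ry":0,"rz":0,"grip":0.2},{"x":0,"y":0,"z":0,"rx":0,"ry":0,"rz":0,"grip":0.2}]'
python3 go.py .511 -.0748 -.015 7
```

```text
time: 79.7
eef_pos: [0.485, -0.0736, -0.0146]
tcp_rot: [0.998, 0.063, -0.001, 0.0]
contact_force: [0.3, 0.8, -0.3]
opening: 0.354
finger_force: 28.2
time: 80.53
eef_pos: [0.509, -0.0735, -0.0011]
tcp_rot: [0.998, 0.063, -0.002, -0.0]
contact_force: [0.1, -0.1, 0.3]
opening: 0.347
finger_force: 28.2
rot [-0.1  0.3  0.2] shift [ 1.8  1.5 13.9] r 0.516
```

```bash
python3 -m creep '[{"x":1.5,"y":1.3,"z":4,"rx":0,"ry":0,"rz":0,"grip":0.2},{"x":0,"y":0,"z":4,"rx":0,"ry":0,"rz":0,"grip":0.2},{"x":0,"y":0,"z":3,"rx":0,"ry":0,"rz":0,"grip":0.2},{"x":0,"y":0,"z":2,"rx":0,"ry":0,"rz":0,"grip":0.2},{"x":0,"y":0,"z":1,"rx":0,"ry":0,"rz":0,"grip":0.2},{"x":0,"y":0,"z":0,"rx":0,"ry":0,"rz":0,"grip":0.2},{"x":0,"y":0,"z":0,"rx":0,"ry":0,"rz":0,"grip":0.2},{"x":0,"y":0,"z":0,"rx":0,"ry":0,"rz":0,"grip":0.2},{"x":0,"y":0,"z":0,"rx":0,"ry":0,"rz":0,"grip":0.2},{"x":0,"y":0,"z":0,"rx":0,"ry":0,"rz":0,"grip":0.2}]'
```

```text
time: 81.37
eef_pos: [0.5113, -0.0748, -0.0146]
tcp_rot: [0.998, 0.063, -0.002, -0.0]
contact_force: [-0.2, 0.8, -0.8]
opening: 0.347
finger_force: 28.2
```

One more millimetre, then release, lift and clear.

```bash
python3 -m creep '[{"x":0,"y":0,"z":1,"rx":0,"ry":0,"rz":0,"grip":0.2},{"x":0,"y":0,"z":0,"rx":0,"ry":0,"rz":0,"grip":0.2},{"x":0,"y":0,"z":0,"rx":0,"ry":0,"rz":0,"grip":0.2},{"x":0,"y":0,"z":0,"rx":0,"ry":0,"rz":0,"grip":0.6},{"x":0,"y":0,"z":0,"rx":0,"ry":0,"rz":0,"grip":0.6},{"x":0,"y":0,"z":0,"rx":0,"ry":0,"rz":0,"grip":0.6},{"x":0,"y":0,"z":-15,"rx":0,"ry":0,"rz":0,"grip":0.6},{"x":0,"y":0,"z":-30,"rx":0,"ry":0,"rz":0,"grip":0.6},{"x":0,"y":0,"z":-40,"rx":0,"ry":0,"rz":0,"grip":0.6},{"x":0,"y":0,"z":-40,"rx":0,"ry":0,"rz":0,"grip":0.6}]'
python3 -m creep '[{"x":0,"y":0,"z":-40,"rx":0,"ry":0,"rz":0,"grip":0.6},{"x":0,"y":-20,"z":-40,"rx":0,"ry":0,"rz":0,"grip":0.6},{"x":0,"y":-40,"z":-40,"rx":0,"ry":0,"rz":0,"grip":0.6},{"x":0,"y":-40,"z":-20,"rx":0,"ry":0,"rz":0,"grip":0.6},{"x":0,"y":-40,"z":0,"rx":0,"ry":0,"rz":0,"grip":0.6},{"x":0,"y":-40,"z":0,"rx":0,"ry":0,"rz":0,"grip":0.6},{"x":0,"y":-40,"z":0,"rx":0,"ry":0,"rz":0,"grip":0.6},{"x":0,"y":-40,"z":0,"rx":0,"ry":0,"rz":0,"grip":0.6},{"x":0,"y":0,"z":0,"rx":0,"ry":0,"rz":0,"grip":0.6},{"x":0,"y":0,"z":0,"rx":0,"ry":0,"rz":0,"grip":0.6}]'
sed -i 's/(430,130,460,170)/(395,130,460,225)/' m6.py; python3 m6.py; python3 m5.py | grep Y
python3 -c "
from h import *
print(proj(cam('top'),[.5075,-.2485,.2555]))"
```

```text
time: 82.2
eef_pos: [0.5102, -0.0744, 0.1093]
tcp_rot: [0.998, 0.063, -0.003, -0.001]
contact_force: [1.3, 0.6, -0.2]
opening: 0.602
finger_force: 0.0
time: 83.03
eef_pos: [0.4806, 0.1705, 0.2345]
tcp_rot: [0.998, 0.065, -0.002, -0.0]
contact_force: [-0.9, -0.8, -1.0]
opening: 0.599
finger_force: 0.0
carton [347.4 183.8] [340 172  16  25 277] ((347.423095703125, 183.61538696289062), (23.730051040649414, 11.963085174560547), 78.69007110595703) [ 0.5113 -0.0754  0.023 ] yaw -171.3 [np.float64(0.031), np.float64(0.063)]
carton [347.4 183.8] cast [ 0.5113 -0.0754  0.023 ] scene [309.  220.3] tri [ 0.5076 -0.0754  0.0321] err 0.0034
cork [346.5 185.7] cast [ 0.5103 -0.0739  0.004 ] scene [308.7 225.9] tri [ 0.5069 -0.0737  0.0143] err 0.0025
Y [432.1 157. ] cast [ 0.5128 -0.2405  0.2555] scene [337.2 133.2] tri [ 0.5062 -0.2418  0.2577] err 0.0123
Y [428.6 185.2] cast [ 0.4524 -0.2288  0.2555] scene [337.2 133.2] tri [ 0.4692 -0.22    0.2638] err 0.0391
Y [430.8 156.8] cast [ 0.537  -0.2606  0.1715] scene [324.7 157.9] tri [ 0.543  -0.2611  0.1647] err 0.0085
Y [428.6 185.2] cast [ 0.4701 -0.2507  0.1715] scene [345.4 160.9] tri [ 0.4708 -0.2507  0.171 ] err 0.0011
[436.09470109 159.32875599]
```

```bash
python3 -c "
from plant import sign_off
print(sign_off())"
```

```text
the job is handed in; nothing more can be done
None
```

I handed the job in at about 83 s: catch aside, both leaves at about 90°, tray fully out, all six jars in the pyramid within a few mm of their spots, and the carton, knocked off once and put back, about 1 mm from the coaster's centre; no verdict came back.

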